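# Read in the waiting dose bottles on the rotary scanner

### The arm

A 6-joint arm with a two-finger parallel gripper is mounted at the origin on the work surface. World frame = base frame: x ahead of the robot, y to its left, z up, the work surface at z = 0. Lengths are in m, angles in rad, forces in N, time in s.
With the tool pointing down it reaches from about 0.15 to 0.775 m from the base axis. Payload 6.1 kg.
Tool frame: the origin (TCP) lies at the very end of the fingers, on their centre line; the grasp point (between the pads) lies 19 mm behind it (r.tcp_to_grasp is the distance from the TCP to the grasp point, in m); z points along the fingers, x is the direction in which the jaws open and shut, and the axes are right-handed (so a half turn about z gives the same grasp; the last joint's range is limited). The gripper opens to 85 mm and grips with 20 to 120 N. Pads are 22 mm wide; open, the fingers measure 114 mm over their backs; the gripper's body (76 mm by 85 mm) begins 54 mm behind the grasp point. The pads swing forward as they close: fully open they stand 13 mm farther back than shut.
Start: joints at [1.257, 0.126, -0.04, 1.405, 0, 1.571], TCP at [0.162, 0.499, 0.231] pointing down, gripper open.
Joint ranges: [-2.72, 2.72], [-0.95, 1.95], [-1.27, 1.35], [-1.78, 2.02], [-1.46, 1.47], [-3.14, 3.14]. Speed limits (rad/s): [2.39, 2.39, 3.01, 3.14, 3.14, 3.14].

### API

Orientations are given as a rotation vector (axis times angle).
In Python, from plant import r, eyes, ticket, nets gives the robot as it stands. The module is installed in compiled form; this text tells all that it offers.
- The arm moves only by the tool arm_command, never from a script. Its argument "targets" is one flat list of numbers, 7 for each row, row after row: the turn, a rotation vector about the world's x, y, z in rad, then the shift along the world's x, y, z in mm, then the gripper's target within -1 to 1 (shut at 1, half-way at 0, fully open at -1). In form: [rx, ry, rz, x, y, z, fingers, rx, ry, rz, x, y, z, fingers, ...]. A call has 1 to 12 rows; each row shifts and turns the pose as measured when the row begins; what a row does not reach is not made up. A row lasts 1/12 s, in which the tool goes at most 41.7 mm and 7.16 degrees, less where a joint would pass 70% of its speed; a pose out of reach is approached as far as the arm can. A call with a gripper value outside its range is refused whole. The fingers move at their own pace and stop on an object; the grip force is fixed at half the most. Time passes only in rows, so rows that do not move let the fingers close. It gives the time, the measured TCP pose, the force and the opening at its end, in the units of the state.
- r.read_state(): the state, without advancing time (a new reading comes with each control period).
- eyes.snapshot(name): name is "side" or "top" or "wrist"; returns a dict with "img" (400x640x3 uint8, blue, green, red), "fov_y" (degrees; the focal length in pixels is half the picture's height over the tangent of half this angle, whatever the lens; pixels are square), "cx", "cy" (the principal point, pixels), "position" and "rotation" of the camera in the world. Camera axes: x right, y down, z forward; pixel columns grow to the right and rows downward; lengths in m; the calibration is good to about 2 mm. A picture is of the moment at which its call begins. There is no depth.
- ticket.job_done(): hands the job in, once; it reports no verdict.
Trained networks look in a picture, given as the dict that the camera call returned (one of the last four; its "shot" number tells which), for a name from the list of things; names that differ only in an ending like _2 or _b are one class to them, and where a whole thing is asked for, a point or a joint stands for the part that bears it (a point fixed in the world has none). Each returns a list of dicts, best first, with "confidence" (0 to 1); they miss things now and then, are a little off and sometimes report something else, mostly with a low value. They report only what shows in the picture. A call takes as long as a camera call. They do not tell look-alikes from the thing itself.
- nets.silhouettes(picture, name): "mask" (400x640 bool, what is visible of it) and "location" ([column, row] in pixels, amid what is visible of it).
- nets.spot_point(picture, name): "location" ([column, row] in pixels: a listed point, or the origin of a listed thing).
The state is a dict: "t": time; "joint_positions": joint angles; "dq": joint speeds; "tau": joint torques, N m; "tool_pos": TCP position; "orientation": TCP orientation; "force": force on the tool from outside, world axes, zero at the start; "moment": the same for the moment, N m; "grip_width": opening from 0.0 (shut) to 1.0 (fully open).
Only numpy, scipy, OpenCV 4.12 (cv2) and the standard library are available. Lean on these libraries where they do the work, as an engineer would, in place of code of your own. Each camera call takes 0.05 s, during which the arm holds its last target.

### The job

Slide the lamp's black slider to the green line and let go; then read in the dose bottles waiting in the blue tray, in the order red, yellow, green, blue cap (pass over colours that are missing): stand each one upright in the middle of the empty bay at the green loading arrow, let go, and turn the orange bar exactly one click clockwise so that the bottle rests at the scanner before you fetch the next. When the last bottle has been brought to the scanner, leave them all standing in their bays and slide the lamp slider fully back to its off end, nearest the robot. Turn the turret no more than one click per bottle, and leave everything else on the table alone.

Things in the scene. Friction and masses are not known exactly. Their poses are not given: they have to be found in the camera images.
- lamp (a joint): position (m) of the black slider grip of the reading lamp, 28 mm across the track x 20 mm along it x 40 mm high: 0 at the off end stop (the end nearer the robot), up to 0.12 at the far end; it stays where it is left (friction about 1.2 N)
- lamp_top (a point): centre of the top of that slider grip, 54.5 mm above the table; its y axis points along the track towards larger joint values, its x axis across the track. Grip it from above across the track
- lamp_base: grey track housing of the lamp slider, fixed, 40 x 170 x 14 mm, origin under its centre, y axis along the track towards larger values
- lamp_green (a point): middle of the green line across the track, on top of the housing; the grip's centre is exactly over it at joint value 0.070
- station: fixed white reading station: round housing 260 mm across, 30 mm high, origin on the table under the turret's axis; a square foot in front (-x) carries the green arrow of the loading mark; a black scanner head with a red window on a steel post stands 185 mm from the axis behind the reading mark, its top 108 mm above the table
- turret (a joint): angle (rad) of the six-bay turret on the station, 0 at the start, growing clockwise seen from above; it clicks into a detent every 60 degrees (1.047 rad), detent torque about 0.12 N m; it pulls itself into the nearest click when let go
- hub_grip (a point): on the turret's axis, 124 mm above the table: the place to grip the orange bar handle, 60 mm long x 12 mm thick x 28 mm high (104 to 132 mm above the table), fixed to the turret; the point turns with it, y axis along the bar. Bays are 60-degree sectors, parted by radial walls 10 mm high, rim 10 mm high, bay floor 42 mm above the table
- load_mark (a point): fixed point of the station on the bay floor level (42 mm above the table), 75 mm from the axis on the green arrow's side: centre of the bay that is at the loading mark
- read_mark (a point): fixed point like load_mark, 60 degrees further clockwise, in front of the scanner: centre of the bay at the reading mark
- tray: fixed shallow blue tray 200 x 180 mm, 14 mm high, floor 4 mm thick, where the bottles wait; origin under its centre
- bay0 (a point): floor centre of bay 0 of the turret, turning with it: this bay is at the loading mark after 0 clicks, and at the reading mark after 1
- bay1 (a point): floor centre of bay 1 of the turret, turning with it: this bay is at the loading mark after 1 clicks, and at the reading mark after 2
- bay2 (a point): floor centre of bay 2 of the turret, turning with it: this bay is at the loading mark after 2 clicks, and at the reading mark after 3
- bay3 (a point): floor centre of bay 3 of the turret, turning with it: this bay is at the loading mark after 3 clicks, and at the reading mark after 4
- dose_red: square amber dose bottle with a red cap (absent in some starts): body 34 x 34 x 40 mm, cap 24 mm across, 54 mm high in all, about 60 g; origin at the centre of its underside, sides along x and y, z up
- dose_yellow: square amber dose bottle with a yellow cap (absent in some starts): body 34 x 34 x 40 mm, cap 24 mm across, 54 mm high in all, about 60 g; origin at the centre of its underside, sides along x and y, z up
- dose_green: square amber dose bottle with a green cap (absent in some starts): body 34 x 34 x 40 mm, cap 24 mm across, 54 mm high in all, about 60 g; origin at the centre of its underside, sides along x and y, z up
- dose_blue: square amber dose bottle with a blue cap (absent in some starts): body 34 x 34 x 40 mm, cap 24 mm across, 54 mm high in all, about 60 g; origin at the centre of its underside, sides along x and y, z up
- label_roll: white roll of labels, 64 mm across, 30 mm high; bystander, leave it alone; origin at the centre of its underside
- carton: brown carton 50 x 90 x 35 mm; bystander, leave it alone; origin at the centre of its underside
- pill_jar: amber jar with white cap, 44 mm across, 65 mm high; bystander, leave it alone; origin at the centre of its underside
- pot: white open pot 60 mm across, 35 mm high; bystander, leave it alone; origin at the centre of its underside
- stapler: blue stapler 35 x 110 x 45 mm; bystander, leave it alone; origin at the centre of its underside
There are look-alikes about, which are no part of the job. Leave any purple look-alike of the dose_green alone.

How it is judged:
On the way, in this order (a step that is already met when the one before it is completed fails the run):
1. the lamp slider stands on the green line, let go (value of joint lamp between 0.062 and 0.078 m and contact force between the fingers and lamp_base below 0.1 N), for 0.3 s.
2. the red-capped bottle stands let go in the bay at the loading mark, in the next bay in turn (horizontal distance between dose_red and load_mark below 0.025 m and contact force between the fingers and dose_red below 0.1 N and linear speed of dose_red below 0.03 m/s and height (world z) of dose_red between 0.036 and 0.048 m and angle between dose_red's own z axis and vertical below 0.15 rad and horizontal distance between dose_red and bay0 below 0.034 m), for 0.2 s.
3. the turret has been turned one click, so that the red-capped bottle rests in that bay at the reading mark (horizontal distance between dose_red and read_mark below 0.03 m and contact force between the fingers and dose_red below 0.1 N and linear speed of dose_red below 0.03 m/s and height (world z) of dose_red between 0.036 and 0.048 m and angle between dose_red's own z axis and vertical below 0.15 rad and horizontal distance between dose_red and bay0 below 0.034 m), for 0.3 s.
4. the yellow-capped bottle stands let go in the bay at the loading mark, in the next bay in turn (horizontal distance between dose_yellow and load_mark below 0.025 m and contact force between the fingers and dose_yellow below 0.1 N and linear speed of dose_yellow below 0.03 m/s and height (world z) of dose_yellow between 0.036 and 0.048 m and angle between dose_yellow's own z axis and vertical below 0.15 rad and (horizontal distance between dose_yellow and bay0 below 0.034 m or horizontal distance between dose_yellow and bay1 below 0.034 m)), for 0.2 s.
5. the turret has been turned one click, so that the yellow-capped bottle rests in that bay at the reading mark (horizontal distance between dose_yellow and read_mark below 0.03 m and contact force between the fingers and dose_yellow below 0.1 N and linear speed of dose_yellow below 0.03 m/s and height (world z) of dose_yellow between 0.036 and 0.048 m and angle between dose_yellow's own z axis and vertical below 0.15 rad and (horizontal distance between dose_yellow and bay0 below 0.034 m or horizontal distance between dose_yellow and bay1 below 0.034 m)), for 0.3 s.
6. the green-capped bottle stands let go in the bay at the loading mark, in the next bay in turn (horizontal distance between dose_green and load_mark below 0.025 m and contact force between the fingers and dose_green below 0.1 N and linear speed of dose_green below 0.03 m/s and height (world z) of dose_green between 0.036 and 0.048 m and angle between dose_green's own z axis and vertical below 0.15 rad and (horizontal distance between dose_green and bay1 below 0.034 m or horizontal distance between dose_green and bay2 below 0.034 m)), for 0.2 s.
7. the turret has been turned one click, so that the green-capped bottle rests in that bay at the reading mark (horizontal distance between dose_green and read_mark below 0.03 m and contact force between the fingers and dose_green below 0.1 N and linear speed of dose_green below 0.03 m/s and height (world z) of dose_green between 0.036 and 0.048 m and angle between dose_green's own z axis and vertical below 0.15 rad and (horizontal distance between dose_green and bay1 below 0.034 m or horizontal distance between dose_green and bay2 below 0.034 m)), for 0.3 s.
8. the blue-capped bottle stands let go in the bay at the loading mark, in the next bay in turn (horizontal distance between dose_blue and load_mark below 0.025 m and contact force between the fingers and dose_blue below 0.1 N and linear speed of dose_blue below 0.03 m/s and height (world z) of dose_blue between 0.036 and 0.048 m and angle between dose_blue's own z axis and vertical below 0.15 rad and (horizontal distance between dose_blue and bay2 below 0.034 m or horizontal distance between dose_blue and bay3 below 0.034 m)), for 0.2 s.
9. the turret has been turned one click, so that the blue-capped bottle rests in that bay at the reading mark (horizontal distance between dose_blue and read_mark below 0.03 m and contact force between the fingers and dose_blue below 0.1 N and linear speed of dose_blue below 0.03 m/s and height (world z) of dose_blue between 0.036 and 0.048 m and angle between dose_blue's own z axis and vertical below 0.15 rad and (horizontal distance between dose_blue and bay2 below 0.034 m or horizontal distance between dose_blue and bay3 below 0.034 m)), for 0.3 s.
10. the lamp slider is back at its near end stop (value of joint lamp below 0.008 m), for 0.2 s.
At the end, for the whole second after the job is handed in: Slider within 8 mm of its off stop; turret at rest within 0.15 rad of a click, three or four clicks on; every bottle present upright (0.15 rad), at rest on a bay floor within 34 mm of the centre of a bay its turn allows, one of them within 34 mm of the reading mark (value of joint lamp below 0.008 m and (value of joint turret between 2.9916 and 3.2916 rad or value of joint turret between 4.0388 and 4.3388 rad) and velocity of joint turret between -0.05 and 0.05 rad/s and height (world z) of dose_red between 0.036 and 0.048 m and angle between each of dose_red, dose_yellow, dose_green, dose_blue's own z axis and vertical below 0.15 rad and horizontal distance between dose_red and bay0 below 0.034 m and linear speed of each of dose_red, dose_yellow, dose_green, dose_blue below 0.03 m/s and height (world z) of dose_yellow between 0.036 and 0.048 m and (horizontal distance between dose_yellow and bay0 below 0.034 m or horizontal distance between dose_yellow and bay1 below 0.034 m) and height (world z) of dose_green between 0.036 and 0.048 m and (horizontal distance between dose_green and bay1 below 0.034 m or horizontal distance between dose_green and bay2 below 0.034 m) and height (world z) of dose_blue between 0.036 and 0.048 m and (horizontal distance between dose_blue and bay2 below 0.034 m or horizontal distance between dose_blue and bay3 below 0.034 m) and horizontal distance between any of dose_red, dose_yellow, dose_green, dose_blue and read_mark below 0.034 m); the robot touches nothing.
It fails at once if a bystander is moved more than 40 mm (distance of any of label_roll, carton, pill_jar, pot, stapler from where it was at the start of the episode above 0.04 m).
Of dose_red, dose_yellow, dose_green, dose_blue only 3 to 4 are there at a start; the rules pass over those that are not, and their reading is None.
At some moment in a run one of dose_red, dose_yellow, dose_green, dose_blue may be knocked a few centimetres aside while the robot is not near it.
Once in a run the grip may slacken for a moment while it holds something.
It also fails if it takes over 210 s, if anything falls off the work surface, if the arm or the gripper's body presses on something with over 40 N, if the wrist force passes 120 N, or if a joint passes its speed limit or range.

## Working session

There is one attempt and no reset: what is moved stays moved. The work goes in short steps, Python scripts to look and compute and a tool call to move; the robot and the scene stay as the last step left them, time stands still between calls to the robot, and variables do not carry over. Pictures are saved under pics/ and viewed, and the job is handed in when it is done.

Besides the shell and the picture viewer there is one more tool, called by a JSON object that holds its "op" and its "data", one argument or row to a line. arm_command: Moves the arm, as the interface text tells. Its arguments: {"type":"object","properties":{"targets":{"type":"array"}},"required":["targets"]}

```bash
mkdir -p pics && ls
cat > h.py <<'E'
import numpy as np, cv2
from plant import r, eyes, ticket, nets
def f(p): return p['img'].shape[0]/2/np.tan(np.radians(p['fov_y'])/2)
def ray(p,uv):
    F=f(p); d=np.array([(uv[0]-p['cx'])/F,(uv[1]-p['cy'])/F,1.0])
    R=np.array(p['rotation']); 
    if R.shape!=(3,3): R=cv2.Rodrigues(R.astype(float))[0]
    return np.array(p['position']),R@d
def at_z(p,uv,z):
    o,d=ray(p,uv); return o+d*(z-o[2])/d[2]
def proj(p,X):
    R=np.array(p['rotation'])
    if R.shape!=(3,3): R=cv2.Rodrigues(R.astype(float))[0]
    c=R.T@(np.array(X)-np.array(p['position'])); F=f(p)
    return np.array([p['cx']+F*c[0]/c[2],p['cy']+F*c[1]/c[2]])
def tri(obs):
    A=np.zeros((3,3));b=np.zeros(3)
    for p,uv in obs:
        o,d=ray(p,uv); d=d/np.linalg.norm(d); M=np.eye(3)-np.outer(d,d); A+=M;b+=M@o
    return np.linalg.solve(A,b)
def st():
    s=r.read_state(); print('t',round(s['t'],2),'tcp',np.round(s['tool_pos'],4),'rot',np.round(s['orientation'],3),'F',np.round(s['force'],1),'w',round(s['grip_width'],3),'q',np.round(s['joint_positions'],2)); return s
E
python3 - <<'E'
from h import *
st()
for n in ['side','top','wrist']:
    p=eyes.snapshot(n); cv2.imwrite(f'pics/{n}0.png',p['img']); print(n,p['shot'],p['fov_y'],p['cx'],p['cy'],p['position'],np.round(p['rotation'],3).tolist())
E
```

```text
pics
t 0.0 tcp [0.1619 0.499  0.2305] rot [ 2.541e+00  1.846e+00 -2.000e-03] F [-0.2  1.1 -0.1] w 0.998 q [ 1.26  0.13 -0.04  1.41 -0.    1.57]
side 1 47.29636802253612 317.6908233674758 201.3929386572094 [ 0.36091084 -0.73673154  0.90611284] [-2.386, 0.341, -0.129]
top 2 44.060945028515675 319.773756287377 199.5752281095042 [ 0.364341   -0.02396874  1.29159381] [-2.136, 2.109, -0.199]
wrist 3 59.378253560286176 321.7903379265884 197.6752912226672 [0.09623813 0.52071636 0.37207036] [2.347, 1.707, 0.243]
```

View pics/side0.png

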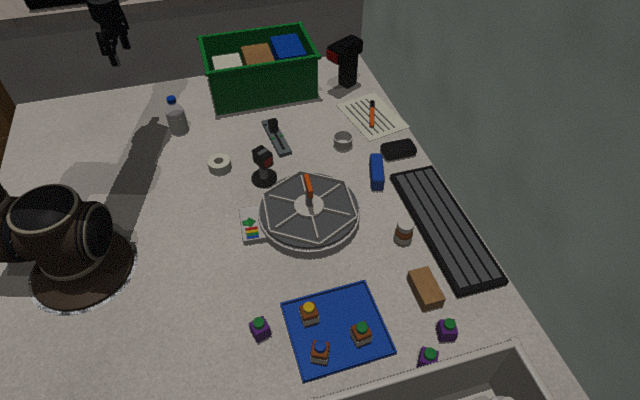

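View pics/top0.png

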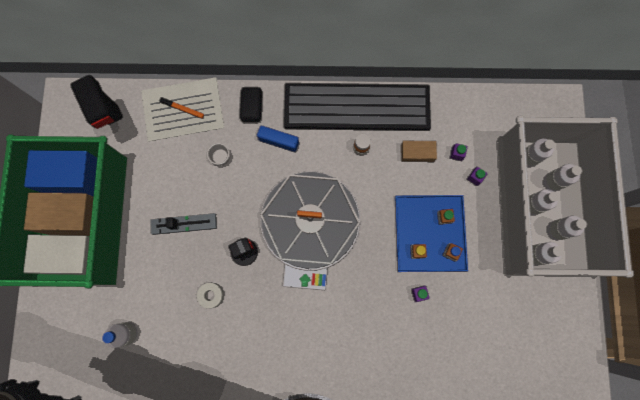

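View pics/wrist0.png

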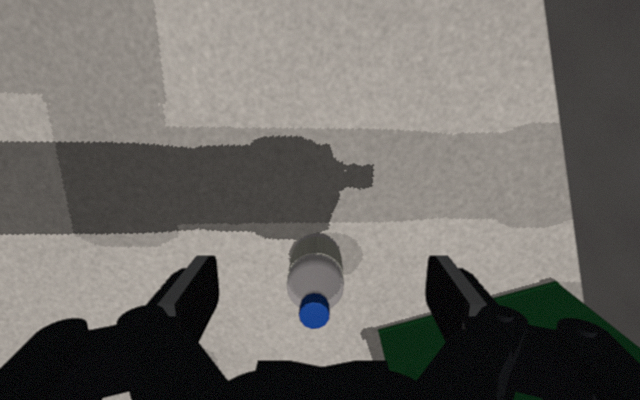

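Run:
```python
from h import *
p=eyes.snapshot('top'); s=eyes.snapshot('side')
im=p['img']
a=cv2.resize(im[185:310,385:480],None,fx=4,fy=4,interpolation=cv2.INTER_CUBIC)
b=cv2.resize(im[185:310,140:265],None,fx=3,fy=3,interpolation=cv2.INTER_CUBIC)
b=cv2.copyMakeBorder(b,0,a.shape[0]-b.shape[0],0,0,cv2.BORDER_CONSTANT)
cv2.imwrite('pics/crop1.png',np.hstack([a,b]))
cv2.imwrite('pics/side_z.png',cv2.resize(s['img'][110:380,200:460],None,fx=2.2,fy=2.2,interpolation=cv2.INTER_CUBIC))
hs={'lamp_top':.0545,'lamp_green':.014,'hub_grip':.124,'load_mark':.042,'read_mark':.042,'station':0,'lamp_base':0,'tray':0,'bay0':.042,'dose_yellow':.004,'dose_green':.004,'dose_blue':.004,'dose_red':.004,'label_roll':0,'pot':0,'stapler':0,'pill_jar':0,'carton':0}
for n,z in hs.items():
    for c in (p,s):
        for d in nets.spot_point(c,n)[:4]:
            print(n,'top' if c is p else 'side',round(d['confidence'],2),np.round(d['location'],1),np.round(at_z(c,d['location'],z),4)[:2])
```

```text
lamp_top top 0.59 [165.6 222.8] [0.5342 0.3672]
lamp_top side 0.69 [273.  119.9] [0.5384 0.3565]
lamp_top side 0.34 [298.6 230.4] [ 0.5054 -0.0738]
lamp_top side 0.3 [220.6 166.9] [0.3585 0.1967]
lamp_green top 0.78 [186.3 224.4] [0.5362 0.3257]
lamp_green top 0.74 [313.2 187.6] [ 0.6386 -0.0034]
lamp_green side 0.6 [280.8 136.9] [0.5516 0.3211]
hub_grip top 0.95 [310.6 214.9] [ 0.5482 -0.    ]
hub_grip side 0.83 [302.1 181.4] [0.5396 0.0151]
load_mark top 0.7 [307.7 249.4] [0.4728 0.0076]
load_mark top 0.59 [186.8 224.6] [0.532  0.3168]
load_mark side 0.85 [278.5 214.4] [ 0.4723 -0.0009]
read_mark top 0.67 [285.2 226.7] [0.5298 0.0659]
read_mark side 0.68 [291.3 188.8] [0.5242 0.0756]
station top 0.73 [310.2 220.8] [0.5519 0.0033]
station top 0.28 [187.  220.2] [0.5493 0.3284]
station side 0.89 [306.8 218.2] [0.5452 0.0016]
station side 0.53 [372.9 176.5] [0.764 0.097]
lamp_base top 0.92 [184.2 221.5] [0.5457 0.3356]
lamp_base side 0.89 [276.4 139.5] [0.5389 0.3295]
tray side 0.73 [336.1 328.3] [ 0.5242 -0.3121]
tray side 0.45 [421.6 291.5] [ 0.7378 -0.2807]
bay0 top 0.84 [336.9 205
[... 1093 characters left out ...]
358.3] [ 0.4722 -0.3674]
dose_red top 0.52 [282.5 231. ] [0.5234 0.0754]
dose_red side 0.16 [220.3 169.7] [0.3559 0.2408]
label_roll top 0.8 [210.6 295.4] [0.3554 0.2556]
label_roll top 0.66 [221.3 155.3] [0.7277 0.2468]
label_roll top 0.29 [446.  217.4] [ 0.5657 -0.3552]
label_roll side 0.97 [222.1 166.6] [0.3627 0.2565]
pot top 0.59 [219.  154.1] [0.731  0.2532]
pot side 0.57 [339.8 146.7] [0.714  0.2437]
stapler top 0.8 [277.1 140.9] [0.7702 0.097 ]
stapler side 0.9 [373.4 175.8] [0.7663 0.0993]
pill_jar top 0.7 [361.4 148.9] [ 0.7506 -0.1323]
pill_jar side 0.59 [401.8 239.7] [ 0.7533 -0.1319]
carton top 0.87 [415.3 152.6] [ 0.7421 -0.2782]
carton side 0.73 [422.2 293.4] [ 0.7371 -0.2856]
```

View pics/crop1.png

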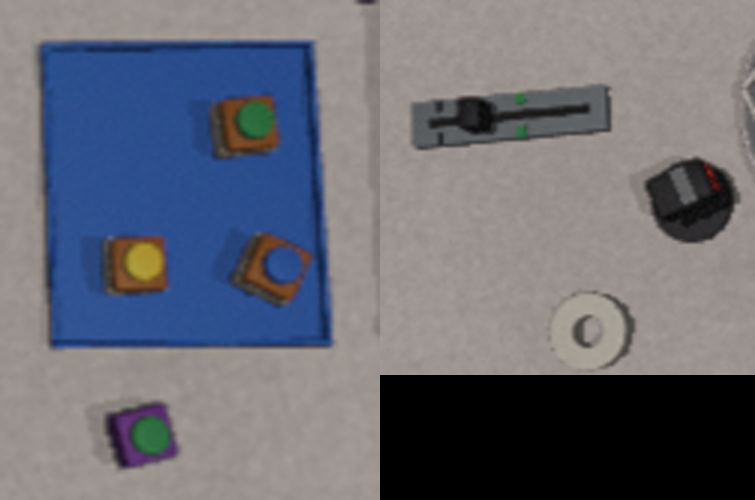

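View pics/side_z.png

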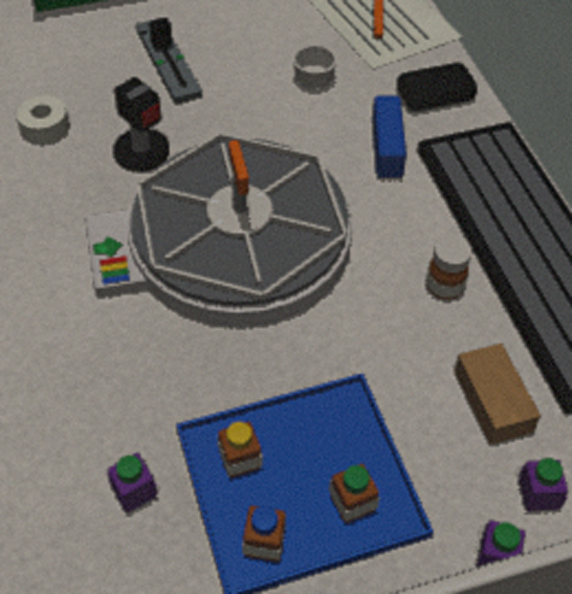

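Yellow, green and blue bottles stand in the tray at top-view pixels (420,251), (447,216) and (453,253). There is no red one. The look-alikes are the purple bodies with green caps at (420,294), (478,176) and (459,152); the true green has an amber body at (447,216). The lamp grip is at about (171,223), and its black off marks are at the left end (159,224). Next I move over the lamp.

```bash
cat >> h.py <<'E'
from scipy.spatial.transform import Rotation as Rt
def yaw(s=None):
    s=s or r.read_state(); R=Rt.from_rotvec(s['orientation']).as_matrix(); return np.arctan2(R[1,0],R[0,0])
def plan(pos,yawdeg=None):
    s=r.read_state(); p=np.array(s['tool_pos']); d=(np.array(pos)-p)*1000
    R=Rt.from_rotvec(s['orientation']).as_matrix()
    y=np.degrees(yaw(s)); 
    dy=0 if yawdeg is None else (yawdeg-y+180)%360-180
    # level error
    z=R[:,2]; tilt=np.cross(z,[0,0,-1])
    n=max(np.linalg.norm(d)/41.7,abs(dy)/7.16)
    print('t %.2f tcp %s yaw %.1f | need mm %s  dyaw %.1f deg (%.3f rad) tilt %s | min rows %.1f'%(s['t'],np.round(p,4),y,np.round(d,1),dy,np.radians(dy),np.round(tilt,3),n))
    k=int(np.ceil(n)); 
    if k: print(' per row /%d: rz %.3f  %s'%(k,np.radians(dy)/k,np.round(d/k,1)))
    print(' w %.3f F %s q %s'%(s['grip_width'],np.round(s['force'],1),np.round(s['joint_positions'],2)))
E
python3 - <<'E'
from h import *
plan([0.50,0.34,0.22],5)
p=eyes.snapshot('top')
for u in [(90,140),(125,155),(127,285)]: print(at_z(p,u,0.15)[:2],at_z(p,u,0)[:2])
E
```

```text
t 2.05 tcp [0.162  0.4994 0.2313] yaw 72.0 | need mm [ 338.  -159.4  -11.3]  dyaw -67.0 deg (-1.170 rad) tilt [-0. -0. -0.] | min rows 9.4
 per row /10: rz -0.117  [ 33.8 -15.9  -1.1]
 w 0.998 F [0.2 0.6 0.4] q [ 1.26  0.13 -0.04  1.41  0.    1.57]
[0.71946186 0.53306233] [0.76612305 0.60625357]
[0.6832337  0.44566033] [0.72513468 0.50736736]
[0.37721951 0.4146506 ] [0.37891169 0.4722831 ]
```

{"op": "arm_command", "data": {
  "targets": [0,0,-0.117,34,-16,-1,-1,0,0,-0.117,34,-16,-1,-1,0,0,-0.117,34,-16,-1,-1,0,0,-0.117,34,-16,-1,-1,0,0,-0.117,34,-16,-1,-1,0,0,-0.117,34,-16,-1,-1,0,0,-0.117,34,-16,-1,-1,0,0,-0.117,34,-16,-1,-1,0,0,-0.117,34,-16,-1,-1,0,0,-0.117,34,-16,-1,-1]
}}

```text
t: 2.93
tool_pos: [0.509, 0.3343, 0.2219]
orientation: [-3.137, -0.075, -0.005]
force: [0.4, 1.8, 0.1]
grip_width: 1.001
```

Run:
```python
from h import *
plan([0.50,0.34,0.22],5)
p=eyes.snapshot('wrist'); cv2.imwrite('pics/wrist1.png',p['img'])
for n,z in (('lamp_top',.0545),('lamp_green',.014),('lamp_base',0)):
    for d in nets.spot_point(p,n)[:2]: print(n,round(d['confidence'],2),np.round(d['location'],1),np.round(at_z(p,d['location'],z),4)[:2])
```

```text
t 2.93 tcp [0.509  0.3343 0.2219] yaw 2.8 | need mm [-9.   5.7 -1.9]  dyaw 2.2 deg (0.039 rad) tilt [-0.004  0.003  0.   ] | min rows 0.3
 per row /1: rz 0.039  [-9.   5.7 -1.9]
 w 1.001 F [0.4 1.8 0.1] q [0.58 0.28 0.13 1.42 0.   2.1 ]
lamp_top 0.7 [353.5 151.6] [0.5383 0.3597]
lamp_green 0.73 [350.6 180.6] [0.5417 0.3241]
lamp_base 0.56 [348.  169.7] [0.5395 0.3325]
```

View pics/wrist1.png

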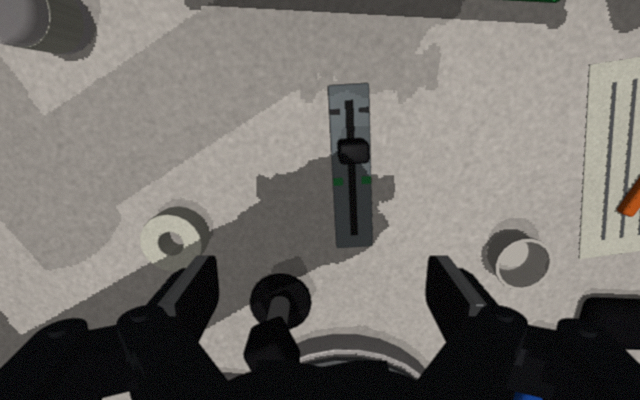

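Run:
```python
from h import *
p=eyes.snapshot('wrist'); print(p['position'])
cv2.imwrite('pics/w1z.png',cv2.resize(p['img'][75:255,310:390],None,fx=3.3,fy=3.3,interpolation=cv2.INTER_CUBIC)*1)
for uv in [(328,86),(368,83),(371.5,246),(336,247),(337.5,182),(367,180),(334,111.5),(364,110)]:
    print(uv,np.round(at_z(p,uv,.014),4)[:2])
print(np.round(proj(p,[.5383,.3597,.0545]),1))
```

```text
[0.50563164 0.40463315 0.36290398]
(328, 86) [0.512  0.4153]
(368, 83) [0.5497 0.4201]
(371.5, 246) [0.5684 0.2538]
(336, 247) [0.5303 0.2506]
(337.5, 182) [0.5272 0.3225]
(367, 180) [0.5571 0.3262]
(334, 111.5) [0.5192 0.3922]
(364, 110) [0.548  0.3952]
[355.  152.3]
```

View pics/w1z.png

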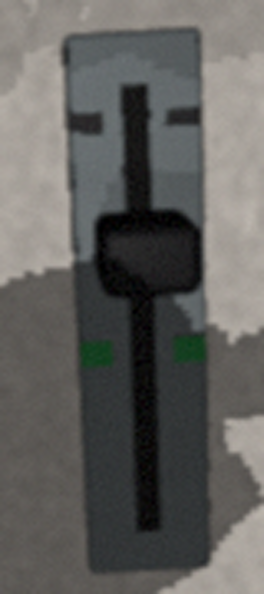

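Run:
```python
from h import *
plan([0.539,0.3595,0.10],6.4)
```

```text
t 3.18 tcp [0.5072 0.3354 0.2215] yaw 3.1 | need mm [  31.8   24.1 -121.5]  dyaw 3.3 deg (0.057 rad) tilt [-0.004  0.002  0.   ] | min rows 3.1
 per row /4: rz 0.014  [  8.    6.  -30.4]
 w 1.000 F [-1.  -0.1 -0.4] q [0.58 0.28 0.13 1.42 0.   2.1 ]
```

{"op": "arm_command", "data": {
  "targets": [-0.001,0.001,0.014,8,6,-30,-1,-0.001,0.001,0.014,8,6,-30,-1,-0.001,0,0.014,8,6,-30,-1,-0.001,0,0.014,8,6,-30,-1,0,0,0,0,0,0,-1]
}}

```text
t: 3.6
tool_pos: [0.5348, 0.3656, 0.1035]
orientation: [-3.129, -0.198, -0.012]
force: [-2.1, -1.0, -1.1]
grip_width: 1.004
```

Run:
```python
from h import *
plan([0.539,0.3595,0.026],6.4)
p=eyes.snapshot('wrist'); cv2.imwrite('pics/wrist2.png',p['img'])
for n,z in (('lamp_top',.0545),('lamp_green',.014)):
    for d in nets.spot_point(p,n)[:2]: print(n,round(d['confidence'],2),np.round(d['location'],1),np.round(at_z(p,d['location'],z),4)[:2])
```

```text
t 3.60 tcp [0.5348 0.3656 0.1035] yaw 7.2 | need mm [  4.2  -6.1 -77.5]  dyaw -0.8 deg (-0.014 rad) tilt [-0.007  0.007  0.   ] | min rows 1.9
 per row /2: rz -0.007  [  2.1  -3.  -38.8]
 w 1.004 F [-2.1 -1.  -1.1] q [0.6  0.37 0.   1.19 0.   2.04]
lamp_top 0.77 [324.9 235.7] [0.5397 0.3584]
lamp_green 0.67 [322.6 257.6] [0.5431 0.3253]
```

View pics/wrist2.png

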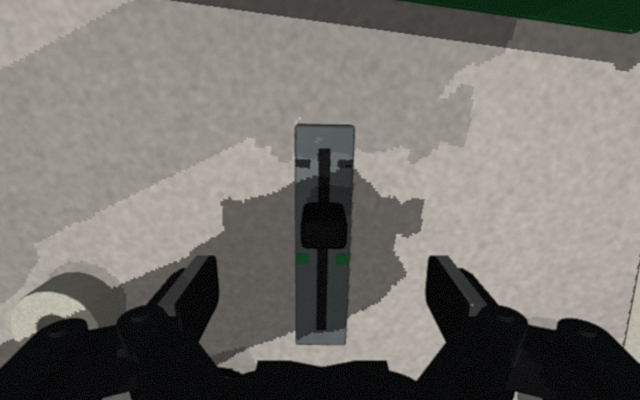

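{"op": "arm_command", "data": {
  "targets": [-0.002,0.002,-0.005,2,-3,-26,-1,-0.002,0.002,-0.004,2,-3,-26,-1,-0.002,0.002,0,0,0,-20,-1,0,0,0,0,0,0,-1]
}}

```text
t: 4.08
tool_pos: [0.5436, 0.3644, 0.0519]
orientation: [-3.121, -0.184, -0.04]
force: [-2.2, -0.7, -0.9]
grip_width: 1.002
```

Run:
```python
from h import *
plan([0.5395,0.3588,0.026],6.4)
```

```text
t 4.08 tcp [0.5436 0.3644 0.0519] yaw 6.7 | need mm [ -4.1  -5.6 -25.9]  dyaw -0.3 deg (-0.006 rad) tilt [-0.016  0.024  0.   ] | min rows 0.6
 per row /1: rz -0.006  [ -4.1  -5.6 -25.9]
 w 1.002 F [-2.2 -0.7 -0.9] q [ 0.59  0.4  -0.09  1.06 -0.    2.04]
```

{"op": "arm_command", "data": {
  "targets": [-0.012,0.02,-0.006,-3,-5,-14,-1,0,0,0,0,0,0,-1]
}}

```text
t: 4.25
tool_pos: [0.5412, 0.3602, 0.0424]
orientation: [-3.131, -0.175, -0.013]
force: [-1.0, 0.4, 0.0]
grip_width: 0.999
```

Run:
```python
from h import *
plan([0.5395,0.3588,0.026],6.4)
```

```text
t 4.25 tcp [0.5412 0.3602 0.0424] yaw 6.4 | need mm [ -1.7  -1.4 -16.4]  dyaw -0.0 deg (-0.000 rad) tilt [-0.006  0.008  0.   ] | min rows 0.4
 per row /1: rz -0.000  [ -1.7  -1.4 -16.4]
 w 0.999 F [-1.   0.4  0. ] q [ 0.59  0.41 -0.09  1.06  0.    2.05]
```

{"op": "arm_command", "data": {
  "targets": [-0.006,0.008,0,-2,-1,-16,-1,0,0,0,0,0,-4,-1,0,0,0,0,0,0,1,0,0,0,0,0,0,1,0,0,0,0,0,0,1,0,0,0,0,0,0,1,0,0,0,0,0,0,1,0,0,0,0,0,0,1]
}}

```text
t: 4.92
tool_pos: [0.5369, 0.3609, 0.0295]
orientation: [-3.131, -0.177, 0.004]
force: [13.5, 1.7, -15.7]
grip_width: 0.317
```

Run:
```python
from h import *
plan([0.5395,0.3588,0.026],6.4)
```

```text
t 4.92 tcp [0.5369 0.3609 0.0295] yaw 6.5 | need mm [ 2.6 -2.1 -3.5]  dyaw -0.1 deg (-0.001 rad) tilt [-0.005 -0.003 -0.   ] | min rows 0.1
 per row /1: rz -0.001  [ 2.6 -2.1 -3.5]
 w 0.317 F [ 13.5   1.7 -15.7] q [ 0.59  0.42 -0.1   1.05  0.01  2.05]
```

{"op": "arm_command", "data": {
  "targets": [0,0,0,2,-4,0,1,0,0,0,1,-8,0,1,0,0,0,1,-8,0,1,0,0,0,1,-8,0,1,0,0,0,1,-5,0,1,0,0,0,0,0,0,1]
}}

```text
t: 5.42
tool_pos: [0.541, 0.3253, 0.0293]
orientation: [-3.13, -0.178, 0.01]
force: [-1.8, 0.7, -1.3]
grip_width: 0.309
```

Run:
```python
from h import *
plan([0.5430,0.3261,0.029],6.4)
```

```text
t 5.42 tcp [0.541  0.3253 0.0293] yaw 6.5 | need mm [ 2.   0.8 -0.3]  dyaw -0.1 deg (-0.002 rad) tilt [-0.006 -0.007 -0.   ] | min rows 0.1
 per row /1: rz -0.002  [ 2.   0.8 -0.3]
 w 0.309 F [-1.8  0.7 -1.3] q [ 0.54  0.39 -0.14  1.04  0.01  1.99]
```

{"op": "arm_command", "data": {
  "targets": [0,0,0,0,0,0,-1,0,0,0,0,0,0,-1,0,0,0,0,0,0,-1,0,0,0,0,0,0,-1,0,0,0,0,0,0,-1,0,0,0,0,0,0,-1,0,0,0,0,0,25,-1,0,0,0,0,0,38,-1,0,0,0,0,0,40,-1,0,0,0,0,0,40,-1,0,0,0,0,0,30,-1,0,0,0,0,0,0,-1]
}}

```text
t: 6.42
tool_pos: [0.5399, 0.3232, 0.2073]
orientation: [-3.134, -0.179, 0.012]
force: [0.9, 0.1, -0.1]
grip_width: 1.001
```

Run:
```python
from h import *
plan([0.5430,0.29,0.20],6.4)
p=eyes.snapshot('wrist'); cv2.imwrite('pics/wrist3.png',p['img'])
for n,z in (('lamp_top',.0545),('lamp_green',.014)):
    for d in nets.spot_point(p,n)[:2]: print(n,round(d['confidence'],2),np.round(d['location'],1),np.round(at_z(p,d['location'],z),4)[:2])
p=eyes.snapshot('top'); cv2.imwrite('pics/top3.png',p['img'])
```

```text
t 6.42 tcp [0.5399 0.3232 0.2073] yaw 6.5 | need mm [  3.1 -33.2  -7.3]  dyaw -0.1 deg (-0.002 rad) tilt [-0.002 -0.008 -0.   ] | min rows 0.8
 per row /1: rz -0.002  [  3.1 -33.2  -7.3]
 w 1.001 F [ 0.9  0.1 -0.1] q [0.54 0.33 0.17 1.41 0.01 1.99]
lamp_top 0.79 [326.4 184.3] [0.545  0.3212]
```

View pics/wrist3.png

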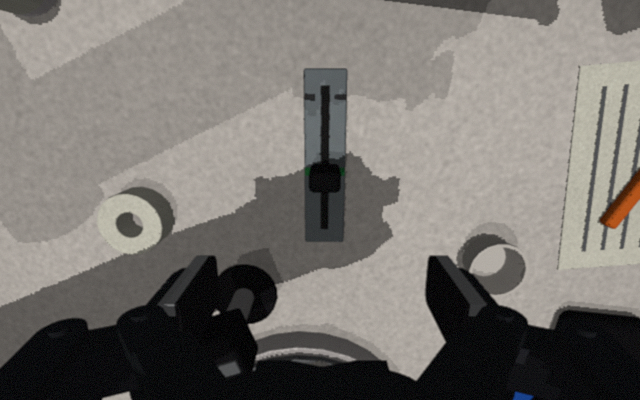

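Run:
```python
from h import *
p=eyes.snapshot('wrist')
cv2.imwrite('pics/w3z.png',cv2.resize(cv2.convertScaleAbs(p['img'][60:250,290:360],alpha=1.8),None,fx=3,fy=3,interpolation=cv2.INTER_CUBIC))
print('green proj',proj(p,[.5426,.3245,.014]),'offmark',proj(p,[.5346,.394,.014]))
# predicted corners of grip top for value v
d=np.array([.111,-.994,0]);x=np.array([.994,.111,0]);g=np.array([.5426,.3245,0])
for e in (-8,0,8):
    c=g+d*e/1000+[0,0,.0545]
    print(e,[np.round(proj(p,c+sx*.014*x+sy*.01*d),1).tolist() for sx,sy in((-1,-1),(1,-1),(1,1),(-1,1))])
```

```text
green proj [328.67977655 170.57629103] offmark [329.09555569  93.51593921]
-8 [[311.9, 159.1], [346.0, 159.3], [345.5, 183.0], [312.1, 182.7]]
0 [[312.0, 168.7], [345.8, 168.9], [345.3, 192.2], [312.1, 191.9]]
8 [[312.0, 178.1], [345.6, 178.3], [345.1, 201.3], [312.1, 201.0]]
```

View pics/w3z.png

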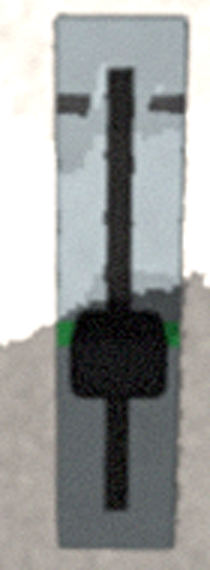

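{"op": "arm_command", "data": {
  "targets": [0,0.004,-0.01,-4,-25,0,-1,0,0.004,-0.01,-5,-39,0,-1,0,0,-0.01,-5,-39,0,-1,0,0,-0.01,-5,-39,0,-1,0,0,-0.01,-5,-39,0,-1,0,0,-0.01,-5,-39,0,-1,0,0,-0.01,-5,-39,0,-1,0,0,-0.01,-5,-39,0,-1,0,0,-0.01,-5,-39,0,-1,0,0,-0.01,-5,-39,0,-1,0,0,0,-5,-39,0,-1,0,0,0,-5,-39,0,-1]
}}

```text
t: 7.67
tool_pos: [0.4614, -0.144, 0.1717]
orientation: [3.136, 0.038, -0.103]
force: [1.5, 0.1, -0.6]
grip_width: 0.999
```

Run:
```python
from h import *
plan([0.470,-0.27,0.20],0)
```

```text
t 7.67 tcp [ 0.4614 -0.144   0.1717] yaw 1.4 | need mm [   8.6 -126.    28.3]  dyaw -1.4 deg (-0.024 rad) tilt [ 0.005 -0.066  0.   ] | min rows 3.1
 per row /4: rz -0.006  [  2.1 -31.5   7.1]
 w 0.999 F [ 1.5  0.1 -0.6] q [-0.29  0.11 -0.19  1.33 -0.02  1.26]
```

{"op": "arm_command", "data": {
  "targets": [0.002,-0.02,-0.005,2,-28,8,-1,0.002,-0.02,-0.005,2,-28,8,-1,0.001,-0.015,-0.005,2,-28,8,-1,0,-0.01,0,2,-28,6,-1,0,0,0,0,-8,0,-1]
}}

```text
t: 8.08
tool_pos: [0.4617, -0.2735, 0.1922]
orientation: [-3.135, -0.002, 0.023]
force: [-0.2, 0.2, 0.7]
grip_width: 1.0
```

Run:
```python
from h import *
plan([0.470,-0.276,0.20],0)
p=eyes.snapshot('wrist'); cv2.imwrite('pics/wrist4.png',p['img'])
for n,z in (('dose_yellow',.004),('dose_green',.004),('dose_blue',.004)):
    for d in nets.spot_point(p,n)[:2]: print(n,round(d['confidence'],2),np.round(d['location'],1),np.round(at_z(p,d['location'],z),4)[:2])
```

```text
t 8.08 tcp [ 0.4617 -0.2735  0.1922] yaw 0.1 | need mm [ 8.3 -2.5  7.8]  dyaw -0.1 deg (-0.001 rad) tilt [-0.007 -0.015 -0.   ] | min rows 0.3
 per row /1: rz -0.001  [ 8.3 -2.5  7.8]
 w 1.000 F [-0.2  0.2  0.7] q [-0.53  0.16 -0.08  1.34 -0.    1.04]
dose_green 0.97 [228.8 177.5] [ 0.3711 -0.2775]
dose_green 0.91 [515.7 320.9] [ 0.67   -0.4337]
dose_blue 0.88 [336.6 259.9] [ 0.4764 -0.3636]
```

View pics/wrist4.png

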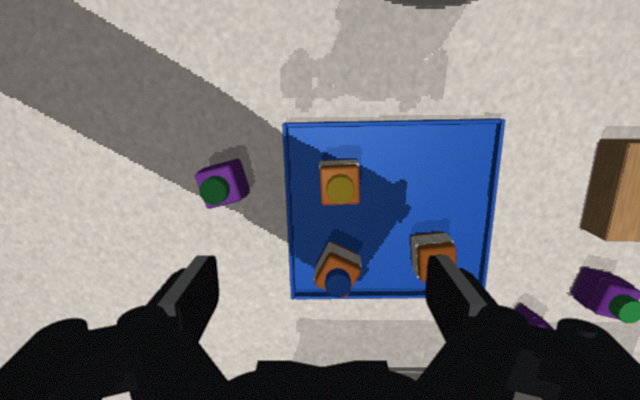

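```bash
cat >> h.py <<'E'
CAP={'yellow':((20,110,60),(34,255,255)),'green':((45,90,40),(80,255,255)),'blue':((100,90,25),(125,255,160)),'red':((0,120,60),(8,255,255))}
def caps(p,col,z=.058,dbg=False):
    h=cv2.cvtColor(p['img'],cv2.COLOR_BGR2HSV); m=cv2.inRange(h,*[np.array(a) for a in CAP[col]])
    n,l,s,c=cv2.connectedComponentsWithStats(m)
    return [(s[i,4],np.round(c[i],1),np.round(at_z(p,c[i],z),4)[:2]) for i in range(1,n) if s[i,4]>40]
E
python3 - <<'E'
from h import *
p=eyes.snapshot('wrist')
for c in ('yellow','green'): print(c,caps(p,c))
print('blue',at_z(p,(338,284),.058))
h=cv2.cvtColor(p['img'],cv2.COLOR_BGR2HSV); print(h[187,340],h[284,338],h[188,214])
cv2.imwrite('pics/w4z.png',cv2.resize(p['img'][140:300,280:460],None,fx=4,fy=4,interpolation=cv2.INTER_CUBIC))
t=eyes.snapshot('top'); cv2.imwrite('pics/t4z.png',cv2.resize(t['img'][185:310,385:480],None,fx=5,fy=5,interpolation=cv2.INTER_CUBIC))
for c in ('yellow','green'): print('top',c,caps(t,c))
E
```

```text
yellow [(np.int32(648), array([340.3, 194.1]), array([ 0.4765, -0.2742]))]
green [(np.int32(627), array([214.8, 194.6]), array([ 0.3738, -0.2756])), (np.int32(660), array([625.2, 314.2]), array([ 0.7309, -0.3821]))]
blue [ 0.47604996 -0.35571784  0.058     ]
[ 24 190 125] [109 194 100] [ 70 177  75]
top yellow [(np.int32(67), array([420.2, 250.1]), array([ 0.4735, -0.2733]))]
top green [(np.int32(9514), array([ 61.6, 211.7]), array([0.5585, 0.6309])), (np.int32(63), array([461. , 148.8]), array([ 0.7369, -0.3855])), (np.int32(65), array([480.1, 173.7]), array([ 0.6713, -0.4319])), (np.int32(70), array([304.5, 280. ]), array([0.3961, 0.0137]))]
```

View pics/w4z.png

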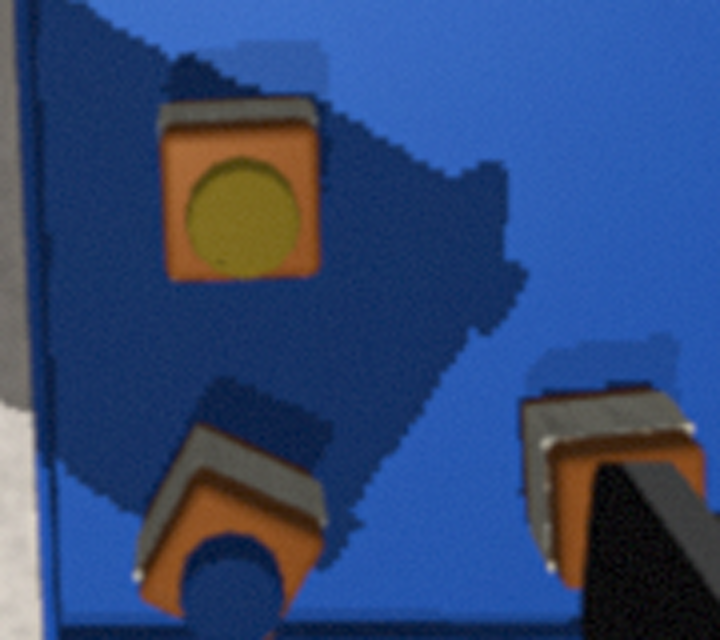

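Run:
```python
from h import *
plan([0.475,-0.274,0.08],0)
```

```text
t 8.38 tcp [ 0.4622 -0.2689  0.1923] yaw 0.3 | need mm [  12.8   -5.1 -112.3]  dyaw -0.3 deg (-0.006 rad) tilt [-0.008 -0.015 -0.   ] | min rows 2.7
 per row /3: rz -0.002  [  4.3  -1.7 -37.4]
 w 1.001 F [-0.5  0.3 -0.4] q [-0.53  0.16 -0.08  1.34 -0.    1.04]
```

{"op": "arm_command", "data": {
  "targets": [-0.004,-0.008,-0.003,4,-2,-20,-0.5,-0.004,-0.008,-0.003,4,-2,-25,-0.5,0,0,0,4,-1,-25,-0.5,0,0,0,3,0,-20,-0.5,0,0,0,0,0,-20,-0.5,0,0,0,0,0,0,-0.5,0,0,0,0,0,0,-0.5]
}}

```text
t: 8.97
tool_pos: [0.4792, -0.2641, 0.0794]
orientation: [3.141, 0.022, 0.005]
force: [-0.6, 0.8, 0.8]
grip_width: 0.75
```

Run:
```python
from h import *
plan([0.475,-0.274,0.017],0)
p=eyes.snapshot('wrist'); cv2.imwrite('pics/wrist5.png',p['img']); print(caps(p,'yellow'))
plan([0.475,-0.274,0.017],0)
```

```text
t 8.97 tcp [ 0.4792 -0.2641  0.0794] yaw 0.8 | need mm [ -4.2  -9.9 -62.4]  dyaw -0.8 deg (-0.014 rad) tilt [0.    0.003 0.   ] | min rows 1.5
 per row /2: rz -0.007  [ -2.1  -4.9 -31.2]
 w 0.750 F [-0.6  0.8  0.8] q [-0.5   0.21 -0.28  1.08  0.    1.05]
[(np.int32(1717), array([312.9, 257.5]), array([ 0.4767, -0.2726]))]
t 9.02 tcp [ 0.479  -0.264   0.0794] yaw 0.8 | need mm [ -4.  -10.  -62.4]  dyaw -0.8 deg (-0.014 rad) tilt [-0.     0.003  0.   ] | min rows 1.5
 per row /2: rz -0.007  [ -2.   -5.  -31.2]
 w 0.754 F [-0.4  0.8 -0.6] q [-0.5   0.21 -0.28  1.08  0.    1.05]
```

View pics/wrist5.png

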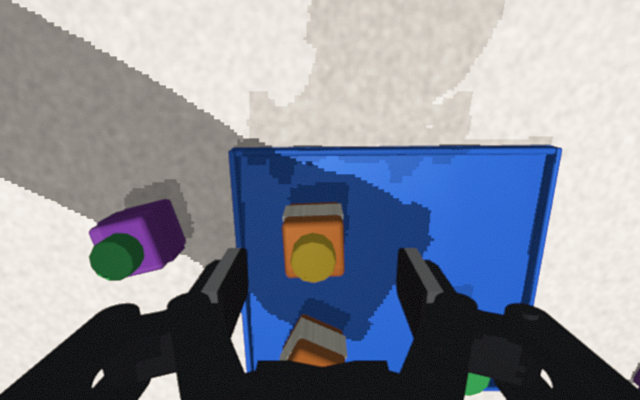

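{"op": "arm_command", "data": {
  "targets": [0,0.001,-0.007,-2,-5,-15,-0.5,0,0.001,-0.007,-1,-5,-15,-0.5,0,0,0,0,0,0,-0.5]
}}

```text
t: 9.27
tool_pos: [0.4789, -0.2738, 0.0538]
orientation: [3.139, 0.004, 0.011]
force: [-1.4, 0.8, -1.3]
grip_width: 0.747
```

Run:
```python
from h import *
plan([0.4757,-0.273,0.017],0)
```

```text
t 9.27 tcp [ 0.4789 -0.2738  0.0538] yaw 0.1 | need mm [ -3.2   0.8 -36.8]  dyaw -0.1 deg (-0.002 rad) tilt [0.003 0.007 0.   ] | min rows 0.9
 per row /1: rz -0.002  [ -3.2   0.8 -36.8]
 w 0.747 F [-1.4  0.8 -1.3] q [-0.52  0.23 -0.31  1.02  0.    1.05]
```

{"op": "arm_command", "data": {
  "targets": [0.002,0.003,0,-2,0,-15,-0.5,0.001,0.003,0,-2,0,-14,-0.5,0,0,0,-1,0,-6,-0.5,0,0,0,0,0,-2,-0.5,0,0,0,0,0,0,-0.5]
}}

```text
t: 9.68
tool_pos: [0.478, -0.2745, 0.0242]
orientation: [3.137, 0.007, 0.016]
force: [-0.6, 0.2, 0.4]
grip_width: 0.749
```

Run:
```python
from h import *
plan([0.4757,-0.273,0.017],0)
```

```text
t 9.68 tcp [ 0.478  -0.2745  0.0242] yaw 0.3 | need mm [-2.3  1.5 -7.2]  dyaw -0.3 deg (-0.004 rad) tilt [0.005 0.01  0.   ] | min rows 0.2
 per row /1: rz -0.004  [-2.3  1.5 -7.2]
 w 0.749 F [-0.6  0.2  0.4] q [-0.52  0.25 -0.36  0.96  0.    1.04]
```

Then close, and lift.

{"op": "arm_command", "data": {
  "targets": [0.004,0.008,0,-2,1,-8,-0.5,0,0,0,0,0,0,1,0,0,0,0,0,0,1,0,0,0,0,0,0,1,0,0,0,0,0,0,1,0,0,0,0,0,0,1,0,0,0,0,0,0,1]
}}

```text
t: 10.27
tool_pos: [0.4783, -0.2744, 0.0199]
orientation: [3.139, 0.008, 0.01]
force: [0.7, -0.1, -0.2]
grip_width: 0.386
```

Run:
```python
from h import *
plan([0.4757,-0.273,0.14],0)
p=eyes.snapshot('wrist'); cv2.imwrite('pics/wrist6.png',p['img'])
```

```text
t 10.27 tcp [ 0.4783 -0.2744  0.0199] yaw 0.3 | need mm [ -2.6   1.4 120.1]  dyaw -0.3 deg (-0.005 rad) tilt [0.003 0.006 0.   ] | min rows 2.9
 per row /3: rz -0.002  [-0.9  0.5 40. ]
 w 0.386 F [ 0.7 -0.1 -0.2] q [-0.52  0.25 -0.36  0.95  0.    1.04]
```

View pics/wrist6.png

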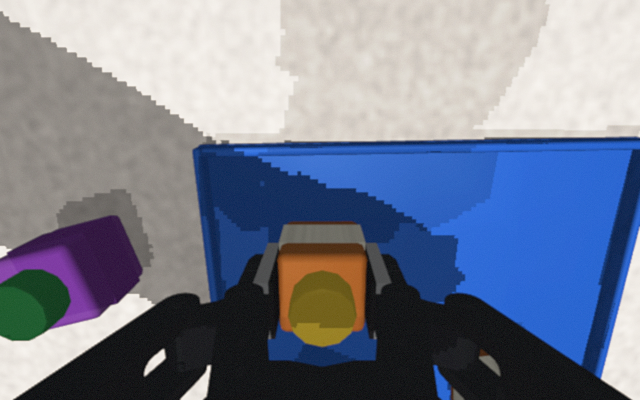

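{"op": "arm_command", "data": {
  "targets": [0,0,0,0,0,12,1,0,0,0,0,0,22,1,0,0,0,0,0,28,1,0,0,0,0,0,28,1,0,0,0,0,0,28,1,0,0,0,0,10,25,1,0,0,0,0,20,10,1,0,0,0,0,28,2,1,0,0,0,0,28,1,1,0,0,0,0,28,1,1]
}}

```text
t: 11.15
tool_pos: [0.475, -0.1596, 0.1817]
orientation: [3.141, -0.007, 0.004]
force: [0.5, 0.7, -0.5]
grip_width: 0.39
```

Run:
```python
from h import *
plan([0.472,0.003,0.16],0)
t=eyes.snapshot('top'); cv2.imwrite('pics/top6.png',t['img'])
cv2.imwrite('pics/t6z.png',cv2.resize(t['img'][160:300,225:395],None,fx=4.4,fy=4.4,interpolation=cv2.INTER_CUBIC))
```

```text
t 11.15 tcp [ 0.475  -0.1596  0.1817] yaw -0.2 | need mm [ -3.  162.6 -21.7]  dyaw 0.2 deg (0.004 rad) tilt [0.001 0.003 0.   ] | min rows 3.9
 per row /4: rz 0.001  [-0.7 40.7 -5.4]
 w 0.390 F [ 0.5  0.7 -0.5] q [-0.32  0.08 -0.2   1.29 -0.    1.25]
```

View pics/t6z.png

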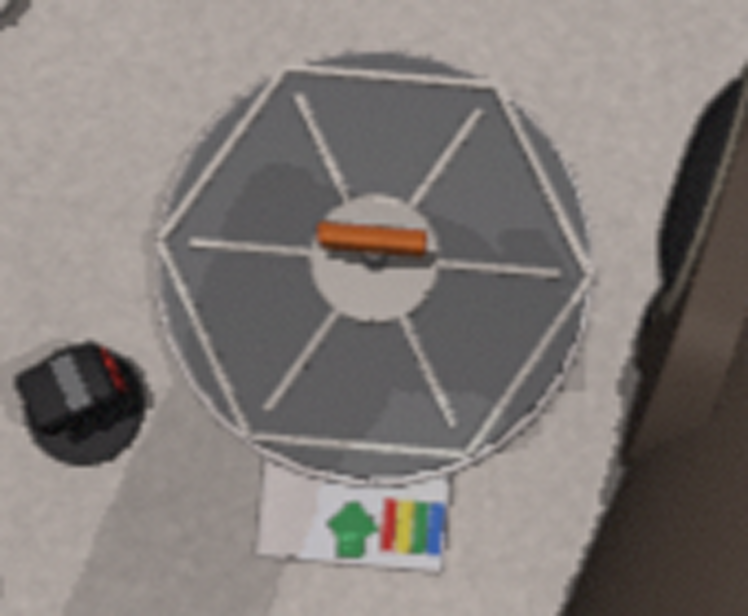

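Run:
```python
from h import *
t=eyes.snapshot('top')
V=np.array([(285,68),(498,85),(590,270),(470,455),(250,437),(162,240)])/4.4+[225,160]
W=np.array([at_z(t,v,.052) for v in V]); c=W.mean(0); print(np.round(W,4)); print('c',c)
print('radii',np.linalg.norm(W[:,:2]-c[:2],axis=1)); 
a=np.degrees(np.arctan2(*(W-c)[:,1::-1].T)); print(a)
m=(W[3]+W[4])/2-c; print('load ang',np.degrees(np.arctan2(m[1],m[0])))
# bar ends
for v in ((320,238),(424,243)): print(at_z(t,np.array(v)/4.4+[225,160],.132))
arrow=at_z(t,np.array((351,528))/4.4+[225,160],.0); print('arrow',arrow, np.degrees(np.arctan2(*(arrow-c)[1::-1])))
# housing circle
```

```text
[[ 0.6616  0.0568  0.052 ]
 [ 0.653  -0.068   0.052 ]
 [ 0.5445 -0.1215  0.052 ]
 [ 0.4379 -0.0534  0.052 ]
 [ 0.4464  0.0715  0.052 ]
 [ 0.5588  0.1253  0.052 ]]
c [0.55038955 0.00177686 0.052     ]
radii [0.12411044 0.12409663 0.12345871 0.1252901  0.1251526  0.12379699]
[  26.32695601  -34.189868    -92.71476049 -153.87333482  146.17118913
   86.10332311]
load ang 176.16707236948173
[0.54845291 0.03043098 0.132     ]
[ 0.54645257 -0.02572665  0.132     ]
arrow [0.39755521 0.01478735 0.        ] 175.134251779413
```

{"op": "arm_command", "data": {
  "targets": [0,0,0,0,25,-2,1,0,0,0,0,25,-2,1,0,0,0,0,25,-2,1,0,0,0,0,25,-2,1,0,0,0,0,25,-2,1,0,0,0,0,20,-2,1,0,0,0,0,10,0,1,0,0,0,0,0,0,1]
}}

```text
t: 11.92
tool_pos: [0.4745, 0.0015, 0.1686]
orientation: [3.139, -0.003, 0.004]
force: [0.1, -0.1, -0.6]
grip_width: 0.385
```

Run:
```python
from h import *
plan([0.475,0.005,0.09],0)
```

```text
t 11.92 tcp [0.4745 0.0015 0.1686] yaw -0.1 | need mm [  0.5   3.5 -78.6]  dyaw 0.1 deg (0.002 rad) tilt [0.002 0.003 0.   ] | min rows 1.9
 per row /2: rz 0.001  [  0.2   1.8 -39.3]
 w 0.385 F [ 0.1 -0.1 -0.6] q [ 0.    0.04 -0.27  1.26 -0.    1.58]
```

{"op": "arm_command", "data": {
  "targets": [0,0,0,0,1,-18,1,0,0,0,0,1,-20,1,0,0,0,0,1,-20,1,0,0,0,0,0,-18,1,0,0,0,0,0,-10,1,0,0,0,0,0,0,1]
}}

```text
t: 12.42
tool_pos: [0.4766, -0.0006, 0.0811]
orientation: [3.136, -0.006, 0.011]
force: [-1.3, 0.0, 0.2]
grip_width: 0.383
```

Run:
```python
from h import *
plan([0.475,0.005,0.058],0)
s=eyes.snapshot('side'); cv2.imwrite('pics/s7z.png',cv2.resize(s['img'][130:280,200:380],None,fx=4,fy=4,interpolation=cv2.INTER_CUBIC))
```

```text
t 12.42 tcp [ 0.4766 -0.0006  0.0811] yaw -0.2 | need mm [ -1.6   5.6 -23.1]  dyaw 0.2 deg (0.004 rad) tilt [0.006 0.007 0.   ] | min rows 0.6
 per row /1: rz 0.004  [ -1.6   5.6 -23.1]
 w 0.383 F [-1.3  0.   0.2] q [ 0.    0.08 -0.43  1.06 -0.01  1.58]
```

View pics/s7z.png

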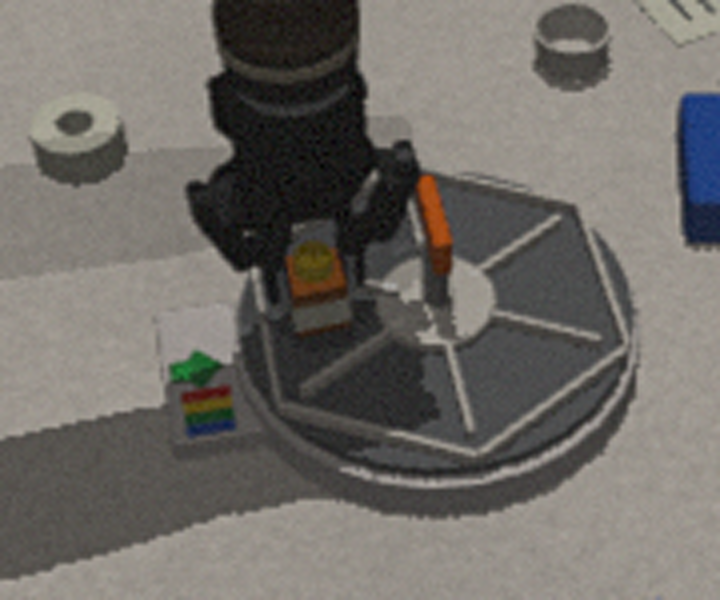

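{"op": "arm_command", "data": {
  "targets": [0.003,0.004,0.002,-1,4,-10,1,0.003,0.003,0.002,0,2,-9,1,0,0,0,0,0,-4,1,0,0,0,0,0,0,1]
}}

```text
t: 12.8
tool_pos: [0.4781, 0.0047, 0.0599]
orientation: [-3.141, 0.002, -0.007]
force: [0.3, 0.3, -1.0]
grip_width: 0.384
```

Run:
```python
from h import *
plan([0.475,0.005,0.058],0)
```

```text
t 12.80 tcp [0.4781 0.0047 0.0599] yaw -0.1 | need mm [-3.1  0.3 -1.9]  dyaw 0.1 deg (0.001 rad) tilt [-0.     0.005  0.   ] | min rows 0.1
 per row /1: rz 0.001  [-3.1  0.3 -1.9]
 w 0.384 F [ 0.3  0.3 -1. ] q [ 0.01  0.09 -0.46  1.01  0.    1.58]
```

{"op": "arm_command", "data": {
  "targets": [0,0.004,0,-2,0,-2,1,0,0,0,0,0,-1,1]
}}

```text
t: 12.97
tool_pos: [0.4763, 0.0048, 0.0571]
orientation: [-3.141, 0.001, -0.001]
force: [-0.9, 0.1, -0.4]
grip_width: 0.382
```

Run:
```python
from h import *
plan([0.475,0.005,0.058],0)
```

```text
t 12.97 tcp [0.4763 0.0048 0.0571] yaw -0.0 | need mm [-1.3  0.2  0.9]  dyaw 0.0 deg (0.001 rad) tilt [-0.     0.001  0.   ] | min rows 0.0
 per row /1: rz 0.001  [-1.3  0.2  0.9]
 w 0.382 F [-0.9  0.1 -0.4] q [ 0.01  0.1  -0.46  1.01  0.    1.58]
```

{"op": "arm_command", "data": {
  "targets": [0,0,0,0,0,-2,1,0,0,0,0,0,0,1]
}}

```text
t: 13.13
tool_pos: [0.4769, 0.0049, 0.0577]
orientation: [-3.141, 0.001, -0.005]
force: [-0.3, 0.1, -1.0]
grip_width: 0.384
```

Run:
```python
from h import *
plan([0.475,0.005,0.058],0)
```

```text
t 13.13 tcp [0.4769 0.0049 0.0577] yaw -0.0 | need mm [-1.9  0.1  0.3]  dyaw 0.0 deg (0.000 rad) tilt [-0.     0.003  0.   ] | min rows 0.0
 per row /1: rz 0.000  [-1.9  0.1  0.3]
 w 0.384 F [-0.3  0.1 -1. ] q [ 0.01  0.09 -0.46  1.01  0.    1.58]
```

{"op": "arm_command", "data": {
  "targets": [0,0,0,0,0,0,0.1,0,0,0,0,0,0,0.0,0,0,0,0,0,0,-0.1,0,0,0,0,0,0,-0.2,0,0,0,0,0,0,-0.2,0,0,0,0,0,0,-0.2]
}}

```text
t: 13.63
tool_pos: [0.478, 0.005, 0.0588]
orientation: [-3.142, 0.0, -0.01]
force: [-0.3, -0.9, -0.6]
grip_width: 0.6
```

Run:
```python
from h import *
plan([0.475,0.005,0.16],0)
s=eyes.snapshot('side'); cv2.imwrite('pics/s8z.png',cv2.resize(s['img'][130:280,200:380],None,fx=4,fy=4,interpolation=cv2.INTER_CUBIC))
```

```text
t 13.63 tcp [0.478  0.005  0.0588] yaw -0.0 | need mm [ -3.   -0.  101.2]  dyaw 0.0 deg (0.000 rad) tilt [-0.     0.006  0.   ] | min rows 2.4
 per row /3: rz 0.000  [-1.  -0.  33.7]
 w 0.600 F [-0.3 -0.9 -0.6] q [ 0.01  0.09 -0.46  1.01 -0.    1.58]
```

View pics/s8z.png

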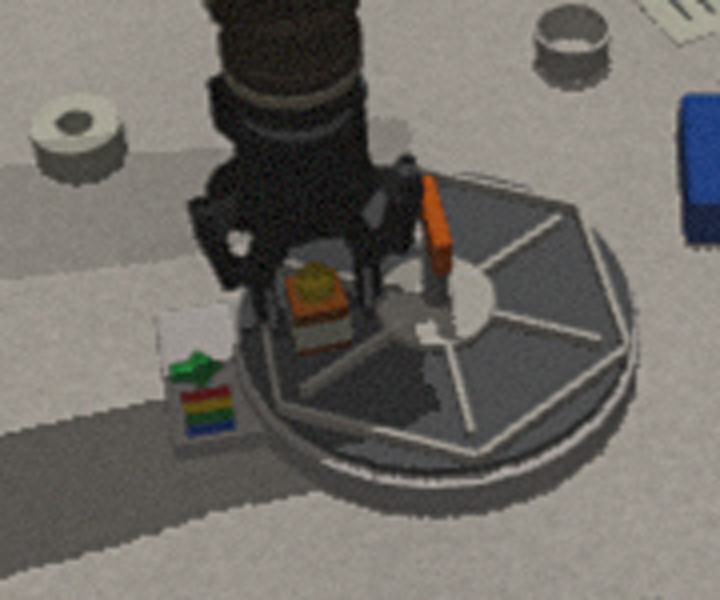

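{"op": "arm_command", "data": {
  "targets": [0,0,0,0,0,15,-0.2,0,0,0,-1,0,25,-0.2,0,0,0,-1,0,30,-0.2,0,0,0,0,0,30,-0.2,0,0,0,0,0,25,-0.2,0,0,0,0,0,0,-0.2,0,0,0,0,0,0,-0.2]
}}

```text
t: 14.27
tool_pos: [0.4725, 0.005, 0.1866]
orientation: [3.142, -0.0, -0.001]
force: [0.3, -0.3, -1.1]
grip_width: 0.599
```

Run:
```python
from h import *
plan([0.549,0.002,0.17],-3.7)
p=eyes.snapshot('wrist'); cv2.imwrite('pics/wrist8.png',p['img'])
print(caps(p,'yellow',.096))
for n,z in (('hub_grip',.124),('load_mark',.042),('bay0',.042)):
    for d in nets.spot_point(p,n)[:2]: print(n,round(d['confidence'],2),np.round(d['location'],1),np.round(at_z(p,d['location'],z),4)[:2])
```

```text
t 14.27 tcp [0.4725 0.005  0.1866] yaw -0.0 | need mm [ 76.5  -3.  -16.6]  dyaw -3.7 deg (-0.064 rad) tilt [ 0.    -0.001  0.   ] | min rows 1.9
 per row /2: rz -0.032  [38.3 -1.5 -8.3]
 w 0.599 F [ 0.3 -0.3 -1.1] q [ 0.01  0.03 -0.24  1.3  -0.    1.58]
[(np.int32(907), array([328.2, 202.9]), array([0.4787, 0.0045])), (np.int32(277), array([243.4, 200.8]), array([0.4202, 0.006 ]))]
hub_grip 0.56 [449.3 219.1] [0.5529 0.0026]
load_mark 0.93 [329.3 180. ] [0.4806 0.008 ]
bay0 0.8 [329.2 185.3] [0.4806 0.0034]
bay0 0.76 [447.8 259.7] [ 0.5871 -0.0651]
```

View pics/wrist8.png

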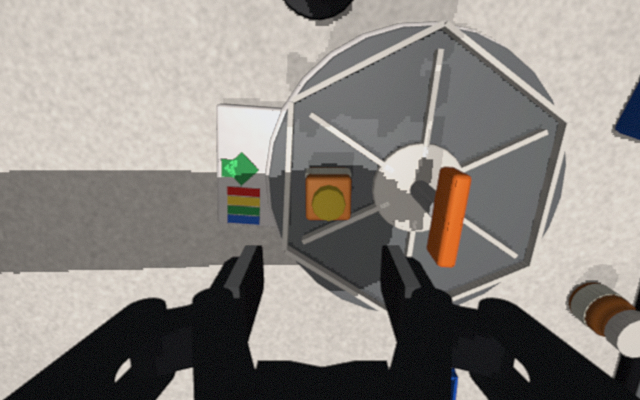

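{"op": "arm_command", "data": {
  "targets": [0,0,-0.012,15,0,0,-0.2,0,0,-0.012,18,-1,0,-0.2,0,0,-0.012,18,-1,0,-0.2,0,0,-0.012,16,-1,0,-0.2,0,0,-0.012,8,0,0,-0.2,0,0,0,0,0,0,-0.2]
}}

```text
t: 14.97
tool_pos: [0.5447, 0.0019, 0.1768]
orientation: [3.14, -0.099, -0.027]
force: [-0.8, -0.4, -0.5]
grip_width: 0.599
```

Run:
```python
from h import *
plan([0.549,0.002,0.14],-3.5)
p=eyes.snapshot('wrist'); cv2.imwrite('pics/wrist9.png',p['img'])
h=cv2.cvtColor(p['img'],cv2.COLOR_BGR2HSV); m=cv2.inRange(h,np.array((3,170,120)),np.array((14,255,255)))
n,l,s,c=cv2.connectedComponentsWithStats(m)
for i in range(1,n):
    if s[i,4]>200: print(s[i],c[i],at_z(p,c[i],.132))
plan([0.549,0.002,0.14],-3.5)
```

```text
t 14.97 tcp [0.5447 0.0019 0.1768] yaw -3.6 | need mm [  4.3   0.1 -36.8]  dyaw 0.1 deg (0.002 rad) tilt [-0.    -0.017 -0.   ] | min rows 0.9
 per row /1: rz 0.002  [  4.3   0.1 -36.8]
 w 0.599 F [-0.8 -0.4 -0.5] q [ 0.    0.18 -0.09  1.31  0.    1.64]
[ 327  172   20   97 1634] [335.59424725 219.27294982] [0.55377581 0.00530503 0.132     ]
[205 182  50  43 744] [234.86290323 197.38978495] [0.49864334 0.02132586 0.132     ]
t 15.02 tcp [0.5438 0.0019 0.1767] yaw -3.6 | need mm [  5.2   0.1 -36.7]  dyaw 0.1 deg (0.001 rad) tilt [-0.    -0.018 -0.   ] | min rows 0.9
 per row /1: rz 0.001  [  5.2   0.1 -36.7]
 w 0.601 F [-0.5 -1.1 -0.5] q [ 0.    0.18 -0.09  1.31  0.    1.64]
```

View pics/wrist9.png

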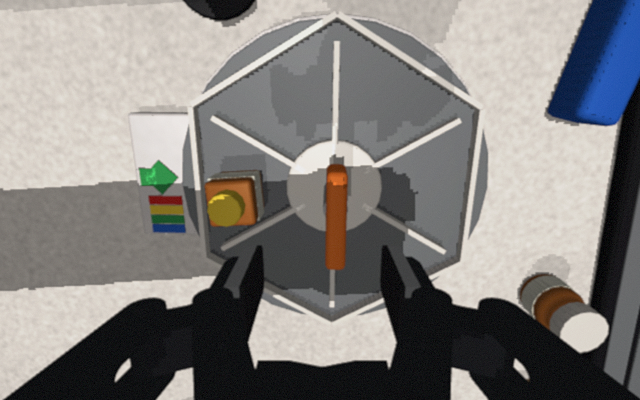

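Run:
```python
from h import *
p=eyes.snapshot('wrist')
V=[(337,15),(479,108),(463,262),(333,319),(207,249),(194,107)]
W=np.array([at_z(p,v,.052) for v in V]); c=W.mean(0); print('c',c,np.linalg.norm(W-c,axis=1))
a=np.degrees(np.arctan2(*(W-c)[:,1::-1].T)); print(a%60)
```

```text
c [0.55407287 0.00435742 0.052     ] [0.12082105 0.11995211 0.12461099 0.12047815 0.11888257 0.12063723]
[26.43247747 25.95357469 25.25383081 26.20523049 23.74306601 26.8216714 ]
```

{"op": "arm_command", "data": {
  "targets": [0,-0.012,0,4,0,-14,-0.2,0,-0.008,0,4,1,-16,-0.2,0,0,0,2,0,-16,-0.2,0,0,0,0,0,-10,-0.2,0,0,0,0,0,0,-0.2]
}}

```text
t: 15.48
tool_pos: [0.5493, 0.0032, 0.1199]
orientation: [-3.14, 0.096, -0.004]
force: [-0.0, -0.1, 0.1]
grip_width: 0.602
```

Run:
```python
from h import *
plan([0.5515,0.003,0.106],-3.6)
p=eyes.snapshot('wrist'); cv2.imwrite('pics/wrist10.png',p['img'])
```

```text
t 15.48 tcp [0.5493 0.0032 0.1199] yaw -3.5 | need mm [  2.2  -0.2 -13.9]  dyaw -0.1 deg (-0.002 rad) tilt [-0.001  0.003  0.   ] | min rows 0.3
 per row /1: rz -0.002  [  2.2  -0.2 -13.9]
 w 0.602 F [-0.  -0.1  0.1] q [ 0.01  0.19 -0.21  1.17  0.    1.64]
```

View pics/wrist10.png

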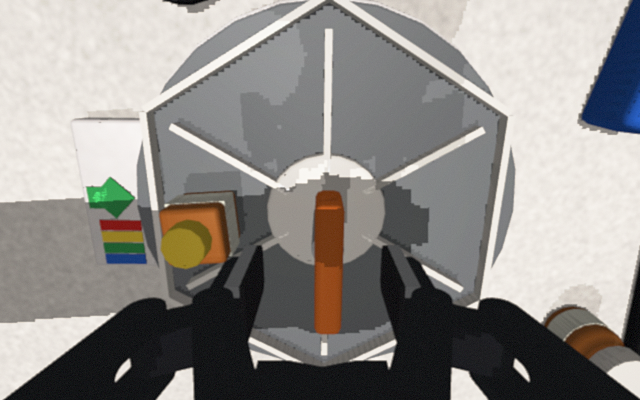

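{"op": "arm_command", "data": {
  "targets": [0,0.003,0,3,0,-13,-0.2,0,0,0,0,0,-5,-0.2,0,0,0,0,0,0,0.4,0,0,0,0,0,0,0.8,0,0,0,0,0,0,1,0,0,0,0,0,0,1,0,0,0,0,0,0,1,0,0,0,0,0,0,1]
}}

```text
t: 16.2
tool_pos: [0.552, 0.0033, 0.1039]
orientation: [-3.139, 0.095, -0.001]
force: [-0.6, -0.0, -2.1]
grip_width: 0.129
```

Run:
```python
from h import *
plan([0.5515,0.003,0.106],-3.6)
```

```text
t 16.20 tcp [0.552  0.0033 0.1039] yaw -3.5 | need mm [-0.5 -0.3  2.1]  dyaw -0.1 deg (-0.002 rad) tilt [-0.001  0.001  0.   ] | min rows 0.1
 per row /1: rz -0.002  [-0.5 -0.3  2.1]
 w 0.129 F [-0.6 -0.  -2.1] q [ 0.01  0.21 -0.23  1.14  0.    1.64]
```

{"op": "arm_command", "data": {
  "targets": [0,0,-0.05,0,0,0,1,0,0,-0.08,0,0,0,1,0,0,-0.08,0,0,0,1,0,0,-0.08,0,0,0,1,0,0,-0.08,0,0,0,1,0,0,-0.08,0,0,0,1,0,0,-0.08,0,0,0,1,0,0,-0.05,0,0,0,1]
}}

```text
t: 16.87
tool_pos: [0.5525, 0.0031, 0.104]
orientation: [2.969, -1.026, 0.002]
force: [-0.8, -0.3, -1.1]
grip_width: 0.127
```

Run:
```python
from h import *
plan([0.552,0.0033,0.104],-63.5)
```

```text
t 16.87 tcp [0.5525 0.0031 0.104 ] yaw -38.1 | need mm [-0.5  0.2  0. ]  dyaw -25.4 deg (-0.443 rad) tilt [0.001 0.001 0.   ] | min rows 3.5
 per row /4: rz -0.111  [-0.1  0.1  0. ]
 w 0.127 F [-0.8 -0.3 -1.1] q [ 0.01  0.21 -0.22  1.14 -0.    2.24]
```

{"op": "arm_command", "data": {
  "targets": [0,0,-0.08,0,0,0,1,0,0,-0.09,0,0,0,1,0,0,-0.09,0,0,0,1,0,0,-0.08,0,0,0,1,0,0,-0.05,0,0,0,1,0,0,-0.03,0,0,0,1,0,0,0,0,0,0,1]
}}

```text
t: 17.45
tool_pos: [0.5528, 0.0027, 0.1039]
orientation: [2.669, -1.655, 0.002]
force: [-0.5, 0.4, -1.4]
grip_width: 0.125
```

Run:
```python
from h import *
plan([0.552,0.0033,0.104],-63.5)
p=eyes.snapshot('top'); cv2.imwrite('pics/t10z.png',cv2.resize(p['img'][160:300,200:395],None,fx=4,fy=4,interpolation=cv2.INTER_CUBIC))
```

```text
t 17.45 tcp [0.5528 0.0027 0.1039] yaw -63.6 | need mm [-0.8  0.6  0.1]  dyaw 0.1 deg (0.002 rad) tilt [0.001 0.001 0.   ] | min rows 0.0
 per row /1: rz 0.002  [-0.8  0.6  0.1]
 w 0.125 F [-0.5  0.4 -1.4] q [ 0.01  0.21 -0.22  1.14 -0.    2.69]
```

View pics/t10z.png

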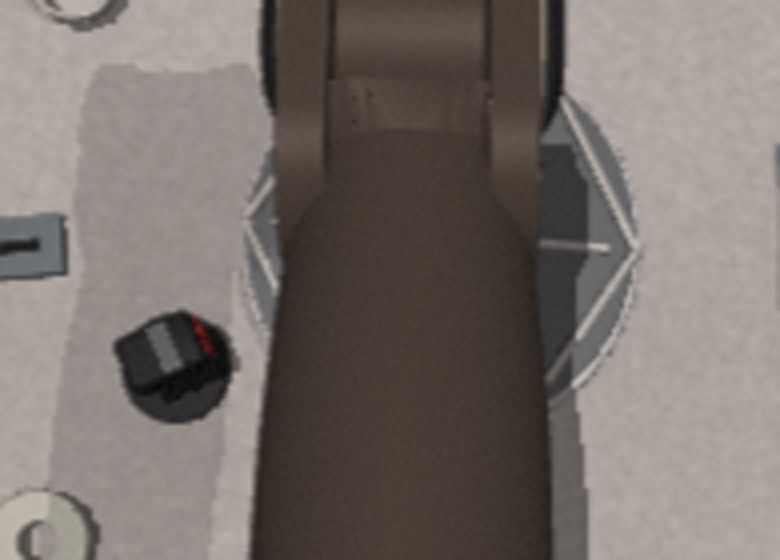

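{"op": "arm_command", "data": {
  "targets": [0,0,0,0,0,0,0.5,0,0,0,0,0,0,0,0,0,0,0,0,0,-0.2,0,0,0,0,0,0,-0.2,0,0,0,0,0,0,-0.2,0,0,0,0,0,15,-0.2,0,0,0,0,0,25,-0.2,0,0,0,0,0,30,-0.2,0,0,0,0,0,30,-0.2,0,0,0,0,0,0,-0.2]
}}

```text
t: 18.33
tool_pos: [0.5522, 0.0026, 0.2072]
orientation: [2.673, -1.648, 0.002]
force: [0.9, 0.0, 1.0]
grip_width: 0.599
```

Run:
```python
from h import *
plan([0.565,-0.34,0.20],0)
p=eyes.snapshot('wrist'); cv2.imwrite('pics/wrist11.png',p['img'])
print(caps(p,'yellow',.096))
ax=np.array([.552,.003]);a=np.radians(176.3-60); print('read',ax+.075*np.array([np.cos(a),np.sin(a)]))
t=eyes.snapshot('side'); cv2.imwrite('pics/side11.png',t['img'])
```

```text
t 18.33 tcp [0.5522 0.0026 0.2072] yaw -63.3 | need mm [  12.8 -342.6   -7.2]  dyaw 63.3 deg (1.105 rad) tilt [0.002 0.    0.   ] | min rows 8.8
 per row /9: rz 0.123  [  1.4 -38.1  -0.8]
 w 0.599 F [0.9 0.  1. ] q [ 0.01  0.18 -0.03  1.36 -0.    2.68]
[(np.int32(844), array([224.3, 197.9]), array([0.5188, 0.0663])), (np.int32(185), array([274.1, 304.6]), array([ 0.4525, -0.005 ]))]
read [0.51876966 0.07023648]
```

View pics/wrist11.png

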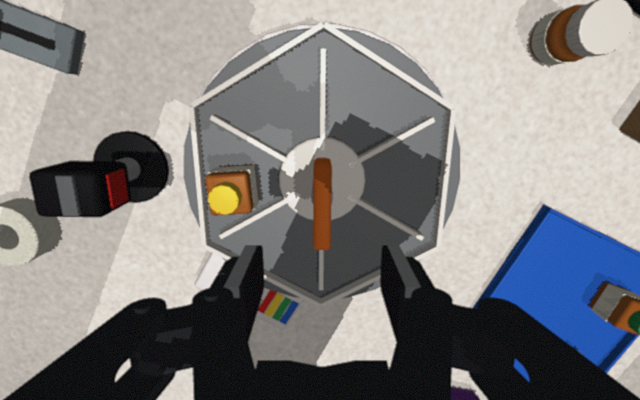

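View pics/side11.png

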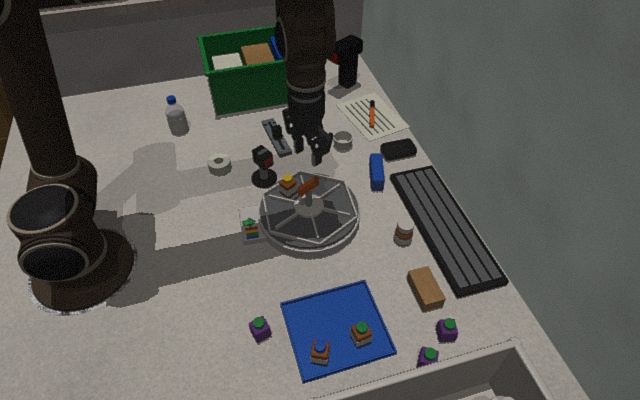

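{"op": "arm_command", "data": {
  "targets": [0,0,0.08,0,-8,0,-0.5,0,0,0.11,1,-15,0,-0.5,0,0,0.11,1,-15,0,-0.5,0,0,0.11,1,-15,0,-0.5,0,0,0.11,1,-15,0,-0.5,0,0,0.11,1,-15,0,-0.5,0,0,0.11,1,-15,0,-0.5,0,0,0.11,1,-15,0,-0.5,0,0,0.11,1,-15,0,-0.5,0,0,0.11,1,-15,0,-0.5,0,0,0.11,1,-15,0,-0.5,0,0,0.11,1,-15,0,-0.5]
}}

```text
t: 19.43
tool_pos: [0.5552, -0.174, 0.1838]
orientation: [3.106, 0.396, -0.035]
force: [0.4, 0.7, 0.3]
grip_width: 0.752
```

Run:
```python
from h import *
plan([0.565,-0.345,0.20],90)
```

```text
t 19.43 tcp [ 0.5552 -0.174   0.1838] yaw 14.5 | need mm [   9.8 -171.    16.2]  dyaw 75.5 deg (1.317 rad) tilt [ 0.013 -0.021  0.   ] | min rows 10.5
 per row /11: rz 0.120  [  0.9 -15.5   1.5]
 w 0.752 F [0.4 0.7 0.3] q [-0.29  0.25  0.01  1.34 -0.02  1.02]
```

{"op": "arm_command", "data": {
  "targets": [0.002,-0.002,0.117,1,-16,4,-0.5,0.002,-0.002,0.117,1,-16,4,-0.5,0.002,-0.002,0.117,1,-16,4,-0.5,0.002,-0.002,0.117,1,-16,4,-0.5,0.002,-0.002,0.117,1,-16,3,-0.5,0.002,-0.002,0.117,1,-16,3,-0.5,0.002,-0.002,0.117,1,-16,3,-0.5,0,0,0.117,1,-16,3,-0.5,0,0,0.117,1,-16,3,-0.5,0,0,0.117,1,-15,3,-0.5,0,0,0.1,0,-10,0,-0.5,0,0,0,0,0,0,-0.5]
}}

```text
t: 20.43
tool_pos: [0.5578, -0.3511, 0.1955]
orientation: [-2.191, -2.237, 0.034]
force: [-0.3, 0.0, 0.3]
grip_width: 0.751
```

Run:
```python
from h import *
plan([0.565,-0.345,0.20],90)
p=eyes.snapshot('wrist'); cv2.imwrite('pics/wrist12.png',p['img'])
print(caps(p,'green'))
plan([0.565,-0.345,0.20],90)
```

```text
t 20.43 tcp [ 0.5578 -0.3511  0.1955] yaw 91.2 | need mm [7.2 6.1 4.5]  dyaw -1.2 deg (-0.021 rad) tilt [ 0.008 -0.022  0.   ] | min rows 0.3
 per row /1: rz -0.021  [7.2 6.1 4.5]
 w 0.751 F [-0.3  0.   0.3] q [-0.55  0.4   0.24  1.42 -0.02 -0.57]
[(np.int32(573), array([325.4, 196.4]), array([ 0.5656, -0.3492])), (np.int32(121), array([280.4, 356.7]), array([ 0.7229, -0.3878]))]
t 20.48 tcp [ 0.5576 -0.3503  0.1953] yaw 91.0 | need mm [7.4 5.3 4.7]  dyaw -1.0 deg (-0.017 rad) tilt [ 0.008 -0.023  0.   ] | min rows 0.2
 per row /1: rz -0.017  [7.4 5.3 4.7]
 w 0.748 F [ 0.3  0.3 -1.2] q [-0.55  0.4   0.24  1.42 -0.02 -0.57]
```

View pics/wrist12.png

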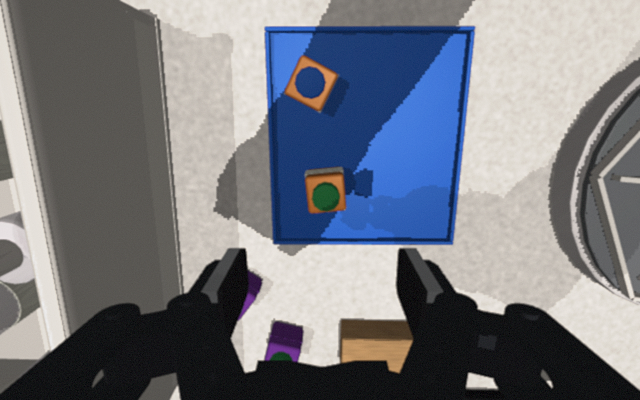

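{"op": "arm_command", "data": {
  "targets": [0.004,-0.012,-0.01,3,1,-15,-0.5,0.004,-0.012,-0.01,4,1,-20,-0.5,0,0,0,2,0,-22,-0.5,0,0,0,2,0,-22,-0.5,0,0,0,1,0,-22,-0.5,0,0,0,0,0,-15,-0.5,0,0,0,0,0,-5,-0.5,0,0,0,0,0,0,-0.5]
}}

```text
t: 21.15
tool_pos: [0.5673, -0.34, 0.0636]
orientation: [-2.244, -2.187, -0.004]
force: [0.2, -0.2, 0.2]
grip_width: 0.748
```

Run:
```python
from h import *
p=eyes.snapshot('wrist'); cv2.imwrite('pics/wrist13.png',p['img'])
print(caps(p,'green'))
plan([0.566,-0.349,0.018],90)
```

```text
[(np.int32(2034), array([302.4, 247.3]), array([ 0.5642, -0.3488]))]
t 21.20 tcp [ 0.5674 -0.34    0.0642] yaw 88.5 | need mm [ -1.4  -9.  -46.2]  dyaw 1.5 deg (0.025 rad) tilt [-0.007 -0.003 -0.   ] | min rows 1.1
 per row /2: rz 0.013  [ -0.7  -4.5 -23.1]
 w 0.754 F [-1.5 -0.3 -0.3] q [-0.54  0.43 -0.01  1.14  0.   -0.52]
```

View pics/wrist13.png

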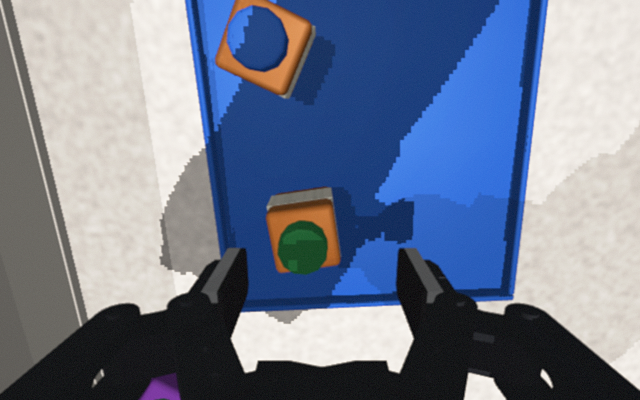

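{"op": "arm_command", "data": {
  "targets": [-0.004,-0.002,0.05,-1,-6,-5,-0.5,-0.003,-0.001,0.04,-1,-4,-15,-0.5,0,0,0.01,0,0,-14,-0.5,0,0,0,0,0,-5,-0.5,0,0,0,0,0,0,-0.5]
}}

```text
t: 21.62
tool_pos: [0.5685, -0.3504, 0.0308]
orientation: [2.131, 2.298, 0.003]
force: [-0.3, -0.1, 0.0]
grip_width: 0.753
```

Run:
```python
from h import *
plan([0.565,-0.349,0.018],94)
```

```text
t 21.62 tcp [ 0.5685 -0.3504  0.0308] yaw 94.3 | need mm [ -3.5   1.4 -12.8]  dyaw -0.3 deg (-0.006 rad) tilt [0.004 0.007 0.   ] | min rows 0.3
 per row /1: rz -0.006  [ -3.5   1.4 -12.8]
 w 0.753 F [-0.3 -0.1  0. ] q [-0.55  0.45 -0.05  1.06  0.   -0.63]
```

{"op": "arm_command", "data": {
  "targets": [0.004,0.006,0,-3,1,-11,-0.5,0,0,0,-1,0,-5,-0.5,0,0,0,0,0,0,-0.5]
}}

```text
t: 21.87
tool_pos: [0.5658, -0.3498, 0.0167]
orientation: [2.135, 2.299, 0.002]
force: [0.5, -1.1, 0.2]
grip_width: 0.754
```

Run:
```python
from h import *
plan([0.565,-0.349,0.018],94)
```

```text
t 21.87 tcp [ 0.5658 -0.3498  0.0167] yaw 94.2 | need mm [-0.8  0.8  1.3]  dyaw -0.2 deg (-0.004 rad) tilt [0.002 0.004 0.   ] | min rows 0.0
 per row /1: rz -0.004  [-0.8  0.8  1.3]
 w 0.754 F [ 0.5 -1.1  0.2] q [-0.55  0.46 -0.08  1.03  0.   -0.63]
```

{"op": "arm_command", "data": {
  "targets": [0,0,0,0,0,0,1,0,0,0,0,0,0,1,0,0,0,0,0,0,1,0,0,0,0,0,0,1,0,0,0,0,0,0,1,0,0,0,0,0,12,1,0,0,0,0,0,20,1,0,0,0,0,0,28,1,0,0,0,0,0,28,1,0,0,0,0,0,28,1,0,0,0,0,0,28,1,0,0,0,0,0,0,1]
}}

```text
t: 22.87
tool_pos: [0.563, -0.348, 0.1706]
orientation: [2.138, 2.3, 0.001]
force: [-0.0, -0.9, 0.6]
grip_width: 0.384
```

Run:
```python
from h import *
plan([0.4775,0.008,0.165],90)
p=eyes.snapshot('wrist'); cv2.imwrite('pics/wrist14.png',p['img'])
```

```text
t 22.87 tcp [ 0.563  -0.348   0.1706] yaw 94.2 | need mm [-85.5 356.   -5.6]  dyaw -4.2 deg (-0.073 rad) tilt [0.    0.001 0.   ] | min rows 8.8
 per row /9: rz -0.008  [-9.5 39.6 -0.6]
 w 0.384 F [-0.  -0.9  0.6] q [-0.55  0.39  0.17  1.35  0.   -0.63]
```

View pics/wrist14.png

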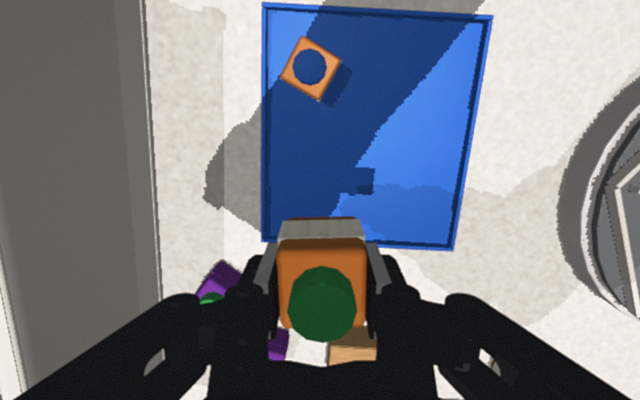

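{"op": "arm_command", "data": {
  "targets": [0,0,-0.007,-5,18,2,1,0,0,-0.007,-6,27,3,1,0,0,-0.007,-7,28,3,1,0,0,-0.007,-7,28,3,1,0,0,-0.007,-7,28,3,1,0,0,-0.007,-7,28,3,1,0,0,-0.007,-7,28,3,1,0,0,-0.007,-7,28,3,1,0,0,-0.007,-7,28,3,1,0,0,0,-7,28,3,1,0,0,0,-7,28,2,1,0,0,0,-5,20,2,1]
}}

```text
t: 23.92
tool_pos: [0.4736, -0.0216, 0.1951]
orientation: [-2.217, -2.212, 0.008]
force: [0.7, 0.5, -0.9]
grip_width: 0.389
```

Run:
```python
from h import *
plan([0.477,0.0075,0.16],90)
```

```text
t 23.92 tcp [ 0.4736 -0.0216  0.1951] yaw 89.9 | need mm [  3.4  29.1 -35.1]  dyaw 0.1 deg (0.002 rad) tilt [-0.003 -0.011 -0.   ] | min rows 1.1
 per row /2: rz 0.001  [  1.7  14.5 -17.5]
 w 0.389 F [ 0.7  0.5 -0.9] q [-0.05  0.04 -0.21  1.33  0.   -0.04]
```

{"op": "arm_command", "data": {
  "targets": [0,-0.004,0,1,10,-10,1,0,-0.004,0,1,12,-12,1,0,0,0,0,8,-15,1,0,0,0,0,2,-18,1,0,0,0,0,0,-20,1,0,0,0,0,0,-18,1,0,0,0,0,0,-12,1,0,0,0,0,0,0,1]
}}

```text
t: 24.58
tool_pos: [0.4699, 0.0178, 0.0843]
orientation: [-2.21, -2.224, 0.001]
force: [-1.0, -0.1, 0.4]
grip_width: 0.385
```

Run:
```python
from h import *
plan([0.477,0.0075,0.056],90)
```

```text
t 24.58 tcp [0.4699 0.0178 0.0843] yaw 90.4 | need mm [  7.1 -10.3 -28.3]  dyaw -0.4 deg (-0.007 rad) tilt [-0.004 -0.005 -0.   ] | min rows 0.7
 per row /1: rz -0.007  [  7.1 -10.3 -28.3]
 w 0.385 F [-1.  -0.1  0.4] q [ 0.03  0.07 -0.43  1.08  0.    0.03]
```

{"op": "arm_command", "data": {
  "targets": [-0.002,-0.003,-0.004,4,-7,-4,1,-0.002,-0.002,-0.003,3,-5,-9,1,0,0,0,1,0,-9,1,0,0,0,0,0,0,1]
}}

```text
t: 24.92
tool_pos: [0.4785, 0.0043, 0.0611]
orientation: [2.223, 2.22, 0.0]
force: [-0.1, -0.0, -0.9]
grip_width: 0.386
```

Run:
```python
from h import *
plan([0.477,0.0075,0.056],90)
```

```text
t 24.92 tcp [0.4785 0.0043 0.0611] yaw 89.9 | need mm [-1.5  3.2 -5.1]  dyaw 0.1 deg (0.001 rad) tilt [0.    0.001 0.   ] | min rows 0.1
 per row /1: rz 0.001  [-1.5  3.2 -5.1]
 w 0.386 F [-0.1 -0.  -0.9] q [ 0.01  0.1  -0.45  1.02 -0.    0.01]
```

{"op": "arm_command", "data": {
  "targets": [0,0,0,-1,3,-4,1,0,0,0,0,0,-2,1,0,0,0,0,0,0,1]
}}

```text
t: 25.17
tool_pos: [0.4779, 0.0072, 0.0557]
orientation: [2.224, 2.218, 0.002]
force: [-0.0, 0.1, -1.9]
grip_width: 0.386
```

Run:
```python
from h import *
plan([0.477,0.0075,0.056],90)
s=eyes.snapshot('side'); cv2.imwrite('pics/s15z.png',cv2.resize(s['img'][130:280,200:380],None,fx=4,fy=4,interpolation=cv2.INTER_CUBIC))
```

```text
t 25.17 tcp [0.4779 0.0072 0.0557] yaw 89.8 | need mm [-0.9  0.3  0.3]  dyaw 0.2 deg (0.003 rad) tilt [-0.     0.001  0.   ] | min rows 0.0
 per row /1: rz 0.003  [-0.9  0.3  0.3]
 w 0.386 F [-0.   0.1 -1.9] q [ 0.01  0.1  -0.46  1.01  0.    0.02]
```

View pics/s15z.png

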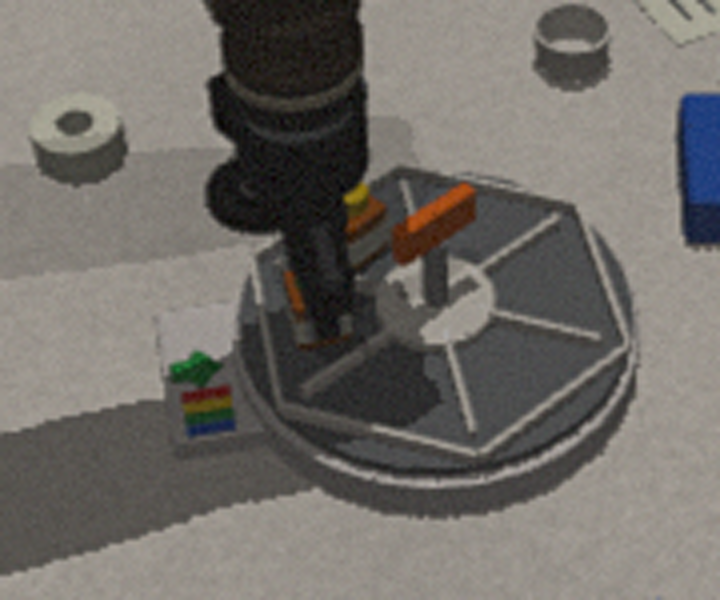

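{"op": "arm_command", "data": {
  "targets": [0,0,0,0,0,0,0.1,0,0,0,0,0,0,0,0,0,0,0,0,0,-0.1,0,0,0,0,0,0,-0.1,0,0,0,0,0,0,-0.1,0,0,0,0,0,12,-0.1,0,0,0,0,0,20,-0.1,0,0,0,0,0,28,-0.1,0,0,0,0,0,28,-0.1,0,0,0,0,0,28,-0.1,0,0,0,0,0,15,-0.1,0,0,0,0,0,0,-0.1]
}}

```text
t: 26.22
tool_pos: [0.4758, 0.0076, 0.1913]
orientation: [-2.223, -2.219, 0.001]
force: [0.6, 0.2, 0.0]
grip_width: 0.552
```

Run:
```python
from h import *
plan([0.552,0.003,0.175],116.4)
p=eyes.snapshot('wrist'); cv2.imwrite('pics/wrist16.png',p['img'])
print(caps(p,'yellow',.096),caps(p,'green',.096))
```

```text
t 26.22 tcp [0.4758 0.0076 0.1913] yaw 89.9 | need mm [ 76.2  -4.6 -16.3]  dyaw 26.5 deg (0.463 rad) tilt [-0.    -0.001 -0.   ] | min rows 3.7
 per row /4: rz 0.116  [19.  -1.2 -4.1]
 w 0.552 F [0.6 0.2 0. ] q [ 0.02  0.04 -0.22  1.31  0.    0.02]
[(np.int32(326), array([293.2,  90.1]), array([ 0.4031, -0.0109])), (np.int32(634), array([403.3, 243.6]), array([0.5105, 0.067 ]))] [(np.int32(771), array([328.5,  87. ]), array([0.4012, 0.0119])), (np.int32(287), array([282.4,  89. ]), array([ 0.4024, -0.0178])), (np.int32(813), array([321.2, 200.3]), array([0.4774, 0.0071]))]
```

View pics/wrist16.png

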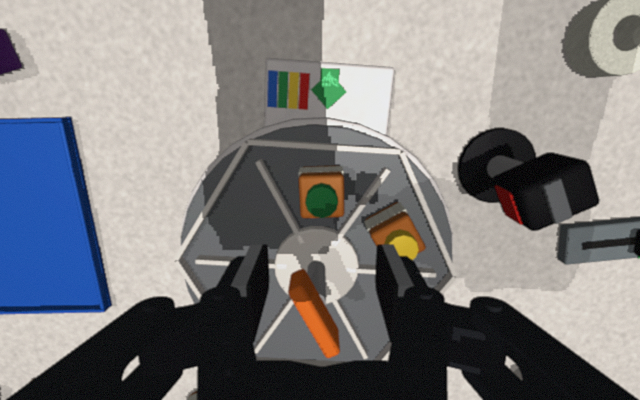

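{"op": "arm_command", "data": {
  "targets": [0,0,0.08,10,0,0,-0.1,0,0,0.08,15,-1,0,-0.1,0,0,0.08,15,-1,0,-0.1,0,0,0.08,15,-1,0,-0.1,0,0,0.08,12,-1,0,-0.1,0,0,0.06,8,-1,0,-0.1,0,0,0,0,0,0,-0.1]
}}

```text
t: 26.85
tool_pos: [0.5502, 0.0024, 0.1804]
orientation: [-1.624, -2.679, 0.012]
force: [-0.7, -0.0, -1.3]
grip_width: 0.55
```

Run:
```python
from h import *
plan([0.552,0.003,0.13],116.4)
```

```text
t 26.85 tcp [0.5502 0.0024 0.1804] yaw 117.5 | need mm [  1.8   0.6 -50.4]  dyaw -1.1 deg (-0.020 rad) tilt [ 0.002 -0.012  0.   ] | min rows 1.2
 per row /2: rz -0.010  [  0.9   0.3 -25.2]
 w 0.550 F [-0.7 -0.  -1.3] q [ 0.01  0.19 -0.08  1.32 -0.   -0.48]
```

{"op": "arm_command", "data": {
  "targets": [0.001,-0.008,-0.01,1,0,-15,-0.1,0.001,-0.004,-0.01,1,0,-18,-0.1,0,0,0,0,0,-18,-0.1,0,0,0,0,0,-6,-0.1,0,0,0,0,0,0,-0.1]
}}

```text
t: 27.27
tool_pos: [0.5485, 0.0025, 0.1153]
orientation: [-1.665, -2.657, 0.005]
force: [-0.7, -0.0, 0.5]
grip_width: 0.549
```

Run:
```python
from h import *
plan([0.552,0.003,0.105],116.4)
p=eyes.snapshot('wrist'); cv2.imwrite('pics/wrist17.png',p['img'])
```

```text
t 27.27 tcp [0.5485 0.0025 0.1153] yaw 115.8 | need mm [  3.5   0.5 -10.3]  dyaw 0.6 deg (0.010 rad) tilt [-0.001 -0.007 -0.   ] | min rows 0.3
 per row /1: rz 0.010  [  3.5   0.5 -10.3]
 w 0.549 F [-0.7 -0.   0.5] q [ 0.    0.2  -0.21  1.17  0.   -0.45]
```

View pics/wrist17.png

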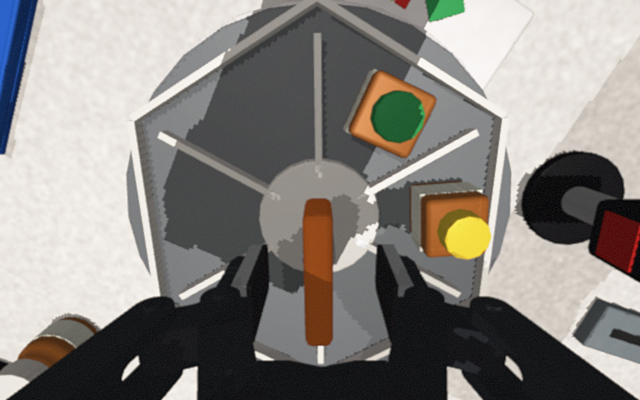

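Aligned on the bar. Lowering and gripping.

{"op": "arm_command", "data": {
  "targets": [-0.001,-0.006,0.01,4,0,-10,-0.1,0,0,0,0,0,-3,-0.1,0,0,0,0,0,0,0.4,0,0,0,0,0,0,0.8,0,0,0,0,0,0,1,0,0,0,0,0,0,1,0,0,0,0,0,0,1]
}}

```text
t: 27.9
tool_pos: [0.5528, 0.0027, 0.1061]
orientation: [1.657, 2.667, 0.001]
force: [1.0, -0.1, -4.5]
grip_width: 0.126
```

Run:
```python
from h import *
plan([0.5525,0.003,0.105],56.4)
```

```text
t 27.90 tcp [0.5528 0.0027 0.1061] yaw 116.3 | need mm [-0.3  0.3 -1.1]  dyaw -59.9 deg (-1.045 rad) tilt [0.    0.001 0.   ] | min rows 8.4
 per row /9: rz -0.116  [-0.   0.  -0.1]
 w 0.126 F [ 1.  -0.1 -4.5] q [ 0.01  0.21 -0.22  1.14 -0.   -0.45]
```

{"op": "arm_command", "data": {
  "targets": [0,0,-0.05,0,0,0,1,0,0,-0.08,0,0,0,1,0,0,-0.08,0,0,0,1,0,0,-0.08,0,0,0,1,0,0,-0.08,0,0,0,1,0,0,-0.08,0,0,0,1,0,0,-0.08,0,0,0,1,0,0,-0.08,0,0,0,1,0,0,-0.08,0,0,0,1,0,0,-0.08,0,0,0,1,0,0,-0.08,0,0,0,1,0,0,-0.05,0,0,0,1]
}}

```text
t: 28.9
tool_pos: [0.5527, 0.0019, 0.1061]
orientation: [2.688, 1.622, -0.004]
force: [0.9, -0.7, -3.8]
grip_width: 0.128
```

Run:
```python
from h import *
plan([0.5525,0.003,0.105],56.4)
```

```text
t 28.90 tcp [0.5527 0.0019 0.1061] yaw 62.2 | need mm [-0.2  1.1 -1.1]  dyaw -5.8 deg (-0.102 rad) tilt [ 0.003 -0.002  0.   ] | min rows 0.8
 per row /1: rz -0.102  [-0.2  1.1 -1.1]
 w 0.128 F [ 0.9 -0.7 -3.8] q [ 0.    0.21 -0.22  1.15 -0.    0.49]
```

{"op": "arm_command", "data": {
  "targets": [0,0,-0.05,0,1,0,1,0,0,-0.04,0,0,0,1,0,0,0,0,0,0,1]
}}

```text
t: 29.15
tool_pos: [0.5526, 0.0018, 0.1061]
orientation: [2.763, 1.488, -0.007]
force: [1.9, 0.1, -3.5]
grip_width: 0.127
```

Run:
```python
from h import *
plan([0.5525,0.003,0.105],56.4)
```

```text
t 29.15 tcp [0.5526 0.0018 0.1061] yaw 56.6 | need mm [-0.1  1.2 -1.1]  dyaw -0.2 deg (-0.004 rad) tilt [ 0.005 -0.002  0.   ] | min rows 0.0
 per row /1: rz -0.004  [-0.1  1.2 -1.1]
 w 0.127 F [ 1.9  0.1 -3.5] q [ 0.01  0.21 -0.22  1.15 -0.    0.59]
```

{"op": "arm_command", "data": {
  "targets": [0,0,0,0,0,0,0.5,0,0,0,0,0,0,0,0,0,0,0,0,0,-0.1,0,0,0,0,0,0,-0.1,0,0,0,0,0,0,-0.1,0,0,0,0,0,15,-0.1,0,0,0,0,0,25,-0.1,0,0,0,0,0,30,-0.1,0,0,0,0,0,30,-0.1,0,0,0,0,0,0,-0.1]
}}

```text
t: 29.98
tool_pos: [0.5509, 0.0017, 0.2101]
orientation: [2.76, 1.496, -0.01]
force: [0.7, -0.4, 0.2]
grip_width: 0.551
```

Run:
```python
from h import *
plan([0.475,-0.358,0.20],60)
p=eyes.snapshot('wrist'); cv2.imwrite('pics/wrist18.png',p['img'])
print(caps(p,'yellow',.096),caps(p,'green',.096))
t=eyes.snapshot('side'); cv2.imwrite('pics/side18.png',t['img'])
```

```text
t 29.98 tcp [0.5509 0.0017 0.2101] yaw 56.9 | need mm [ -75.9 -359.7  -10.1]  dyaw 3.1 deg (0.054 rad) tilt [ 0.005 -0.005  0.   ] | min rows 8.8
 per row /9: rz 0.006  [ -8.4 -40.   -1.1]
 w 0.551 F [ 0.7 -0.4  0.2] q [ 0.01  0.18 -0.02  1.37 -0.01  0.58]
[(np.int32(340), array([211.5,  41.7]), array([ 0.4231, -0.0036])), (np.int32(829), array([421.8, 186.1]), array([0.5884, 0.067 ]))] [(np.int32(804), array([237.5,  18.6]), array([0.4213, 0.0196])), (np.int32(290), array([202.9,  47.2]), array([ 0.4226, -0.0106])), (np.int32(845), array([377., 106.]), array([0.5199, 0.0684]))]
```

View pics/wrist18.png

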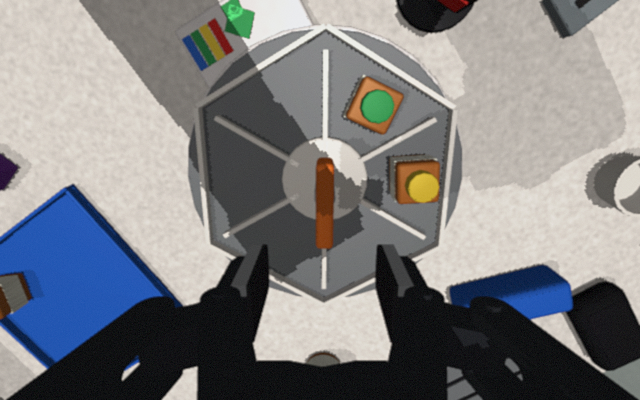

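View pics/side18.png

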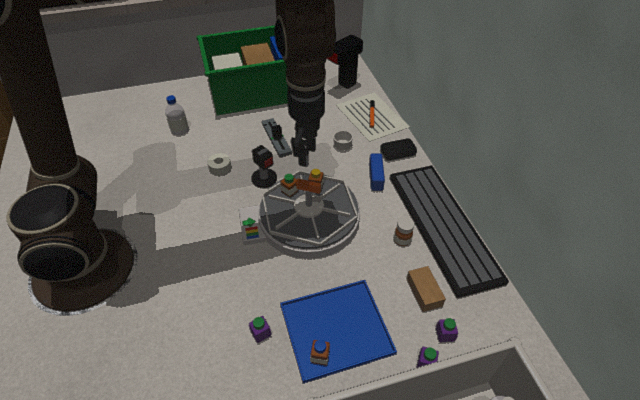

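{"op": "arm_command", "data": {
  "targets": [0.002,-0.002,0.01,-4,-20,1,-0.5,0.002,-0.002,0.01,-6,-28,2,-0.5,0,0,0.01,-6,-30,2,-0.5,0,0,0.01,-6,-30,2,-0.5,0,0,0.01,-6,-30,2,-0.5,0,0,0.01,-6,-30,2,-0.5,0,0,0.01,-6,-30,2,-0.5,0,0,0,-6,-30,2,-0.5,0,0,0,-6,-30,2,-0.5,0,0,0,-6,-30,2,-0.5,0,0,0,-6,-30,2,-0.5,0,0,0,-6,-25,2,-0.5]
}}

```text
t: 31.08
tool_pos: [0.4694, -0.3482, 0.2104]
orientation: [-2.676, -1.605, 0.03]
force: [-1.2, 0.5, -0.2]
grip_width: 0.748
```

Run:
```python
from h import *
plan([0.475,-0.358,0.18],62)
```

```text
t 31.08 tcp [ 0.4694 -0.3482  0.2104] yaw 61.9 | need mm [  5.6  -9.8 -30.4]  dyaw 0.1 deg (0.002 rad) tilt [-0.008 -0.027 -0.   ] | min rows 0.8
 per row /1: rz 0.002  [  5.6  -9.8 -30.4]
 w 0.748 F [-1.2  0.5 -0.2] q [-0.63  0.26  0.08  1.42 -0.01 -0.14]
```

{"op": "arm_command", "data": {
  "targets": [-0.004,-0.014,0,2,-4,-15,-0.5,-0.003,-0.008,0,2,-2,-18,-0.5,0,0,0,0,0,-18,-0.5,0,0,0,0,0,-18,-0.5,0,0,0,0,0,-10,-0.5,0,0,0,0,0,0,-0.5]
}}

```text
t: 31.58
tool_pos: [0.4677, -0.3598, 0.1189]
orientation: [-2.691, -1.597, 0.013]
force: [0.1, -0.2, 0.1]
grip_width: 0.752
```

Run:
```python
from h import *
p=eyes.snapshot('wrist'); cv2.imwrite('pics/wrist19.png',p['img'])
plan([0.475,-0.358,0.018],62)
for n in ['dose_blue']:
    for d in nets.spot_point(p,n)[:3]: print(d['confidence'],d['location'],at_z(p,d['location'],.004))
```

```text
t 31.63 tcp [ 0.4678 -0.3599  0.1197] yaw 61.4 | need mm [   7.2    1.9 -101.7]  dyaw 0.6 deg (0.011 rad) tilt [-0.006 -0.013 -0.   ] | min rows 2.4
 per row /3: rz 0.004  [  2.4   0.6 -33.9]
 w 0.754 F [-0.5  0.5 -0.4] q [-0.65  0.28 -0.09  1.21 -0.   -0.15]
0.64 [319.3, 206.8] [ 0.47669033 -0.36616964  0.004     ]
```

View pics/wrist19.png

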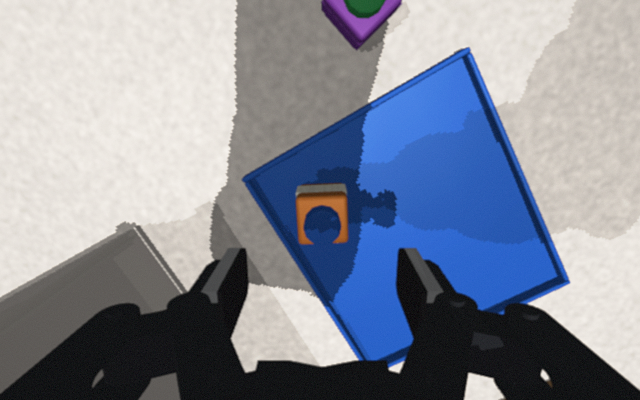

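Run:
```python
from h import *
p=eyes.snapshot('wrist')
print('top ctr',at_z(p,(322.3,219.3),.044),'cap',at_z(p,(322,224),.058))
t=eyes.snapshot('top')
for z in (0.1,.15): print('bin',at_z(t,(523,120),z)[:2],at_z(t,(503,272),z)[:2], at_z(t,(503,272),0)[:2])
```

```text
top ctr [ 0.47639519 -0.36343991  0.044     ] cap [ 0.47475896 -0.36277689  0.058     ]
bin [ 0.8019862  -0.53314595] [ 0.41997556 -0.46113453] [ 0.42464448 -0.49782202]
bin [ 0.78362235 -0.51178056] [ 0.4176411  -0.44279079] [ 0.42464448 -0.49782202]
```

{"op": "arm_command", "data": {
  "targets": [-0.003,-0.007,0.01,3,-1,-15,-0.5,-0.003,-0.006,0.01,3,-1,-18,-0.5,0,0,0,1,-1,-18,-0.5,0,0,0,0,0,-18,-0.5,0,0,0,0,0,-8,-0.5,0,0,0,0,0,0,-0.5]
}}

```text
t: 32.28
tool_pos: [0.4831, -0.3672, 0.0541]
orientation: [2.663, 1.623, 0.014]
force: [-0.1, 0.2, -0.9]
grip_width: 0.749
```

Run:
```python
from h import *
plan([0.4755,-0.363,0.018],63)
p=eyes.snapshot('wrist'); cv2.imwrite('pics/wrist20.png',p['img'])
```

```text
t 32.28 tcp [ 0.4831 -0.3672  0.0541] yaw 62.7 | need mm [ -7.6   4.2 -36.1]  dyaw 0.3 deg (0.005 rad) tilt [0.015 0.02  0.   ] | min rows 0.9
 per row /1: rz 0.005  [ -7.6   4.2 -36.1]
 w 0.749 F [-0.1  0.2 -0.9] q [-0.65  0.31 -0.2   1.03 -0.   -0.17]
```

View pics/wrist20.png

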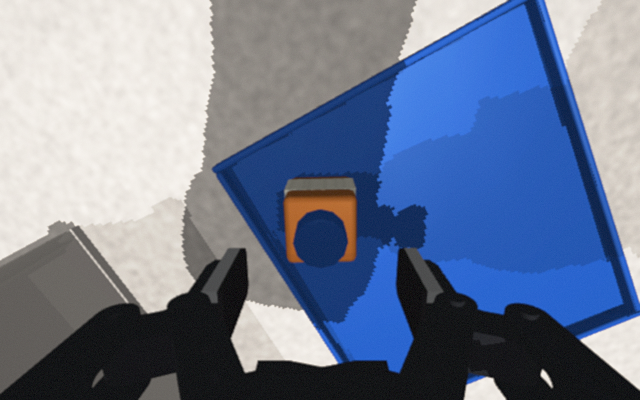

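{"op": "arm_command", "data": {
  "targets": [0.01,0.014,0,-5,3,-6,-0.5,0.005,0.006,0,-3,2,-12,-0.5,0,0,0,-1,0,-10,-0.5,0,0,0,0,0,0,-0.5]
}}

```text
t: 32.67
tool_pos: [0.4758, -0.3634, 0.0293]
orientation: [2.678, 1.633, 0.003]
force: [0.0, 0.0, 0.4]
grip_width: 0.751
```

Run:
```python
from h import *
plan([0.4755,-0.363,0.018],63)
```

```text
t 32.67 tcp [ 0.4758 -0.3634  0.0293] yaw 62.7 | need mm [ -0.3   0.4 -11.3]  dyaw 0.3 deg (0.004 rad) tilt [0.003 0.004 0.   ] | min rows 0.3
 per row /1: rz 0.004  [ -0.3   0.4 -11.3]
 w 0.751 F [0.  0.  0.4] q [-0.65  0.33 -0.23  1.   -0.   -0.18]
```

{"op": "arm_command", "data": {
  "targets": [0.003,0.004,0,-1,1,-9,-0.5,0,0,0,0,0,-4,-0.5,0,0,0,0,0,0,0.3,0,0,0,0,0,0,1,0,0,0,0,0,0,1,0,0,0,0,0,0,1,0,0,0,0,0,0,1]
}}

```text
t: 33.25
tool_pos: [0.4747, -0.3626, 0.0151]
orientation: [2.682, 1.635, -0.001]
force: [0.2, 0.6, -0.4]
grip_width: 0.387
```

Run:
```python
from h import *
plan([0.4755,-0.363,0.018],63)
```

```text
t 33.25 tcp [ 0.4747 -0.3626  0.0151] yaw 62.7 | need mm [ 0.8 -0.4  2.9]  dyaw 0.3 deg (0.005 rad) tilt [ 0. -0.  0.] | min rows 0.1
 per row /1: rz 0.005  [ 0.8 -0.4  2.9]
 w 0.387 F [ 0.2  0.6 -0.4] q [-0.65  0.34 -0.25  0.98 -0.   -0.18]
```

{"op": "arm_command", "data": {
  "targets": [0,0,0,0,0,10,1,0,0,0,0,0,20,1,0,0,0,0,0,28,1,0,0,0,0,0,28,1,0,0,0,0,0,28,1,0,0,0.03,0,5,28,1,0,0,0.05,0,15,15,1,0,0,0.05,0,25,3,1,0,0,0.05,0,28,2,1,0,0,0.05,0,28,2,1,0,0,0.05,0,28,2,1,0,0,0.05,0,28,2,1]
}}

```text
t: 34.25
tool_pos: [0.4721, -0.2033, 0.1996]
orientation: [2.367, 2.056, 0.001]
force: [-0.8, -0.2, -0.2]
grip_width: 0.388
```

Run:
```python
from h import *
plan([0.4775,0.0075,0.18],86)
```

```text
t 34.25 tcp [ 0.4721 -0.2033  0.1996] yaw 82.0 | need mm [  5.4 210.8 -19.6]  dyaw 4.0 deg (0.071 rad) tilt [0.005 0.005 0.   ] | min rows 5.1
 per row /6: rz 0.012  [ 0.9 35.1 -3.3]
 w 0.388 F [-0.8 -0.2 -0.2] q [-0.41  0.1  -0.14  1.33 -0.   -0.27]
```

{"op": "arm_command", "data": {
  "targets": [0.001,0.001,0.01,1,27,0,1,0.001,0.001,0.01,1,27,0,1,0.001,0.001,0.01,1,27,0,1,0.001,0.001,0.01,1,27,0,1,0,0,0.01,1,27,0,1,0,0,0.01,1,24,0,1,0,0,0,0,14,0,1,0,0,0,0,6,-5,1,0,0,0,0,0,0,1,0,0,0,0,0,0,1]
}}

```text
t: 35.08
tool_pos: [0.4762, -0.011, 0.2051]
orientation: [2.289, 2.138, 0.014]
force: [0.2, -1.1, -1.3]
grip_width: 0.387
```

Run:
```python
from h import *
plan([0.4775,0.0075,0.08],86)
p=eyes.snapshot('wrist'); cv2.imwrite('pics/wrist21.png',p['img'])
```

```text
t 35.08 tcp [ 0.4762 -0.011   0.2051] yaw 86.1 | need mm [   1.3   18.5 -125.1]  dyaw -0.1 deg (-0.001 rad) tilt [0.001 0.013 0.   ] | min rows 3.0
 per row /4: rz -0.000  [  0.3   4.6 -31.3]
 w 0.387 F [ 0.2 -1.1 -1.3] q [-0.02  0.02 -0.21  1.33 -0.    0.05]
```

View pics/wrist21.png

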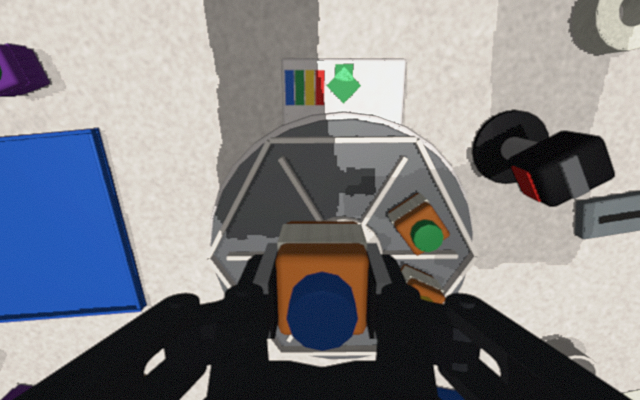

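{"op": "arm_command", "data": {
  "targets": [0.001,0.006,0,1,8,-8,1,0,0.006,0,1,7,-14,1,0,0,0,0,3,-18,1,0,0,0,0,0,-20,1,0,0,0,0,0,-20,1,0,0,0,0,0,-18,1,0,0,0,0,0,-10,1,0,0,0,0,0,0,1]
}}

```text
t: 35.8
tool_pos: [0.4769, 0.0052, 0.0851]
orientation: [-2.304, -2.13, 0.005]
force: [0.5, 0.2, -0.5]
grip_width: 0.392
```

Run:
```python
from h import *
plan([0.4775,0.0075,0.0535],86)
```

```text
t 35.80 tcp [0.4769 0.0052 0.0851] yaw 85.5 | need mm [  0.6   2.3 -31.6]  dyaw 0.5 deg (0.009 rad) tilt [-0.    -0.005 -0.   ] | min rows 0.8
 per row /1: rz 0.009  [  0.6   2.3 -31.6]
 w 0.392 F [ 0.5  0.2 -0.5] q [ 0.01  0.08 -0.41  1.08  0.    0.09]
```

{"op": "arm_command", "data": {
  "targets": [0,-0.004,0.005,0,1,-10,1,0,0,0,0,1,-11,1,0,0,0,0,0,-6,1,0,0,0,0,0,0,1]
}}

```text
t: 36.13
tool_pos: [0.4755, 0.0067, 0.0542]
orientation: [-2.301, -2.133, 0.007]
force: [-0.8, -0.3, -1.2]
grip_width: 0.388
```

Run:
```python
from h import *
plan([0.4775,0.0075,0.0535],86)
```

```text
t 36.13 tcp [0.4755 0.0067 0.0542] yaw 85.7 | need mm [ 2.   0.8 -0.7]  dyaw 0.3 deg (0.006 rad) tilt [-0.    -0.006 -0.   ] | min rows 0.1
 per row /1: rz 0.006  [ 2.   0.8 -0.7]
 w 0.388 F [-0.8 -0.3 -1.2] q [ 0.01  0.1  -0.46  1.01  0.    0.09]
```

{"op": "arm_command", "data": {
  "targets": [0,0,0,0,0,0,0.1,0,0,0,0,0,0,0,0,0,0,0,0,0,-0.1,0,0,0,0,0,0,-0.1,0,0,0,0,0,0,-0.1,0,0,0,0,0,12,-0.1,0,0,0,0,0,20,-0.1,0,0,0,0,0,28,-0.1,0,0,0,0,0,28,-0.1,0,0,0,0,0,28,-0.1,0,0,0,0,0,15,-0.1,0,0,0,0,0,0,-0.1]
}}

```text
t: 37.13
tool_pos: [0.4756, 0.0064, 0.1945]
orientation: [-2.304, -2.133, 0.003]
force: [0.4, -0.5, 0.2]
grip_width: 0.551
```

Run:
```python
from h import *
plan([0.552,0.002,0.175],56.4)
p=eyes.snapshot('wrist'); cv2.imwrite('pics/wrist22.png',p['img'])
```

```text
t 37.13 tcp [0.4756 0.0064 0.1945] yaw 85.6 | need mm [ 76.4  -4.4 -19.5]  dyaw -29.2 deg (-0.510 rad) tilt [-0.    -0.002 -0.   ] | min rows 4.1
 per row /5: rz -0.102  [15.3 -0.9 -3.9]
 w 0.551 F [ 0.4 -0.5  0.2] q [ 0.01  0.04 -0.22  1.32  0.    0.09]
```

View pics/wrist22.png

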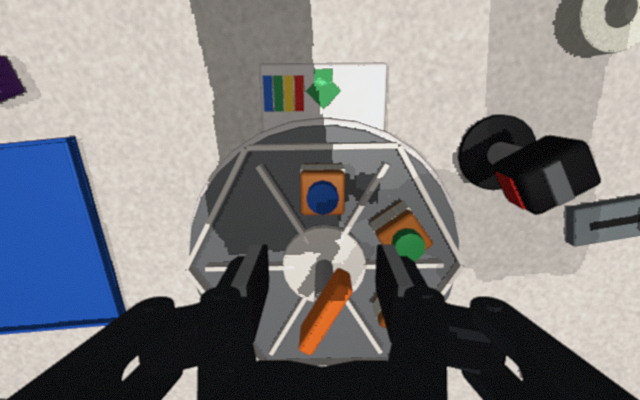

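Blue is upright and centred in the load bay (322,195). Now the bar, with the jaws at 56.4°.

{"op": "arm_command", "data": {
  "targets": [0,0,-0.07,8,0,0,-0.1,0,0,-0.08,14,-1,0,-0.1,0,0,-0.08,14,-1,0,-0.1,0,0,-0.08,14,-1,0,-0.1,0,0,-0.08,12,-1,0,-0.1,0,0,-0.07,9,-1,0,-0.1,0,0,-0.04,5,0,0,-0.1,0,0,0,0,0,0,-0.1]
}}

```text
t: 37.85
tool_pos: [0.5513, 0.0012, 0.1835]
orientation: [-2.773, -1.46, 0.014]
force: [-1.2, 0.2, 0.2]
grip_width: 0.549
```

Run:
```python
from h import *
plan([0.5525,0.002,0.12],56.4)
```

```text
t 37.85 tcp [0.5513 0.0012 0.1835] yaw 55.5 | need mm [  1.2   0.8 -63.5]  dyaw 0.9 deg (0.015 rad) tilt [-0.002 -0.012 -0.   ] | min rows 1.5
 per row /2: rz 0.008  [  0.6   0.4 -31.8]
 w 0.549 F [-1.2  0.2  0.2] q [ 0.    0.19 -0.07  1.32  0.    0.6 ]
```

{"op": "arm_command", "data": {
  "targets": [-0.001,-0.006,0.008,1,0,-15,-0.1,-0.001,-0.006,0.008,1,0,-18,-0.1,0,0,0,1,0,-18,-0.1,0,0,0,0,0,-10,-0.1,0,0,0,0,0,0,-0.1]
}}

```text
t: 38.27
tool_pos: [0.5514, 0.0012, 0.1153]
orientation: [-2.761, -1.494, 0.006]
force: [-1.2, 0.5, -0.7]
grip_width: 0.552
```

Run:
```python
from h import *
plan([0.5525,0.002,0.105],56.4)
p=eyes.snapshot('wrist'); cv2.imwrite('pics/wrist23.png',p['img'])
```

```text
t 38.27 tcp [0.5514 0.0012 0.1153] yaw 56.8 | need mm [  1.1   0.8 -10.3]  dyaw -0.4 deg (-0.008 rad) tilt [-0.    -0.005 -0.   ] | min rows 0.2
 per row /1: rz -0.008  [  1.1   0.8 -10.3]
 w 0.552 F [-1.2  0.5 -0.7] q [ 0.    0.2  -0.2   1.17  0.    0.58]
```

View pics/wrist23.png

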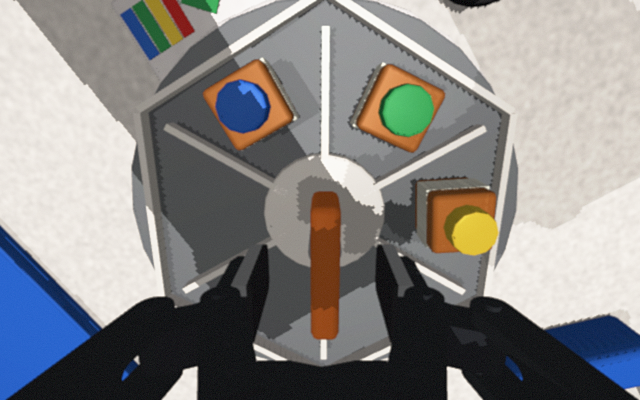

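{"op": "arm_command", "data": {
  "targets": [0,-0.004,-0.007,1,1,-10,-0.1,0,0,0,0,0,-3,-0.1,0,0,0,0,0,0,0.4,0,0,0,0,0,0,0.8,0,0,0,0,0,0,1,0,0,0,0,0,0,1,0,0,0,0,0,0,1]
}}

```text
t: 38.9
tool_pos: [0.5529, 0.0017, 0.1064]
orientation: [2.766, 1.487, 0.002]
force: [0.7, -0.1, -5.0]
grip_width: 0.128
```

Run:
```python
from h import *
plan([0.5525,0.002,0.105],-3.6)
```

```text
t 38.90 tcp [0.5529 0.0017 0.1064] yaw 56.5 | need mm [-0.4  0.3 -1.4]  dyaw -60.1 deg (-1.049 rad) tilt [0.001 0.002 0.   ] | min rows 8.4
 per row /9: rz -0.117  [-0.   0.  -0.2]
 w 0.128 F [ 0.7 -0.1 -5. ] q [ 0.    0.2  -0.22  1.14 -0.    0.59]
```

{"op": "arm_command", "data": {
  "targets": [0,0,-0.05,0,0,0,1,0,0,-0.08,0,0,0,1,0,0,-0.08,0,0,0,1,0,0,-0.08,0,0,0,1,0,0,-0.08,0,0,0,1,0,0,-0.08,0,0,0,1,0,0,-0.08,0,0,0,1,0,0,-0.08,0,0,0,1,0,0,-0.08,0,0,0,1,0,0,-0.08,0,0,0,1,0,0,-0.08,0,0,0,1,0,0,-0.05,0,0,0,1]
}}

```text
t: 39.9
tool_pos: [0.552, 0.0012, 0.1064]
orientation: [3.139, 0.071, -0.004]
force: [-0.7, 0.2, -4.1]
grip_width: 0.124
```

Run:
```python
from h import *
plan([0.5525,0.002,0.105],-3.6)
```

```text
t 39.90 tcp [0.552  0.0012 0.1064] yaw 2.6 | need mm [ 0.5  0.8 -1.4]  dyaw -6.2 deg (-0.108 rad) tilt [ 0.001 -0.002  0.   ] | min rows 0.9
 per row /1: rz -0.108  [ 0.5  0.8 -1.4]
 w 0.124 F [-0.7  0.2 -4.1] q [ 0.    0.21 -0.22  1.15 -0.    1.53]
```

{"op": "arm_command", "data": {
  "targets": [0,0,-0.05,0,1,0,1,0,0,-0.045,0,0,0,1,0,0,0,0,0,0,1]
}}

```text
t: 40.15
tool_pos: [0.5519, 0.0012, 0.1064]
orientation: [3.137, -0.09, -0.004]
force: [-0.2, -0.4, -3.8]
grip_width: 0.127
```

Run:
```python
from h import *
plan([0.5525,0.002,0.105],-3.6)
```

```text
t 40.15 tcp [0.5519 0.0012 0.1064] yaw -3.3 | need mm [ 0.6  0.8 -1.4]  dyaw -0.3 deg (-0.006 rad) tilt [ 0.003 -0.003  0.   ] | min rows 0.0
 per row /1: rz -0.006  [ 0.6  0.8 -1.4]
 w 0.127 F [-0.2 -0.4 -3.8] q [ 0.    0.21 -0.22  1.15 -0.    1.63]
```

{"op": "arm_command", "data": {
  "targets": [0,0,0,0,0,0,0.5,0,0,0,0,0,0,0,0,0,0,0,0,0,-0.1,0,0,0,0,0,0,-0.1,0,0,0,0,0,0,-0.1,0,0,0,0,0,15,-0.1,0,0,0,0,0,25,-0.1,0,0,0,0,0,30,-0.1,0,0,0,0,0,30,-0.1,0,0,0,0,0,0,-0.1]
}}

```text
t: 40.98
tool_pos: [0.5508, 0.0014, 0.2108]
orientation: [3.137, -0.08, -0.006]
force: [0.6, -0.1, 0.5]
grip_width: 0.551
```

Run:
```python
from h import *
plan([0.542,0.322,0.20],6.4)
p=eyes.snapshot('wrist'); cv2.imwrite('pics/wrist24.png',p['img'])
print(caps(p,'yellow',.096),caps(p,'green',.096))
```

```text
t 40.98 tcp [0.5508 0.0014 0.2108] yaw -2.9 | need mm [ -8.8 320.6 -10.8]  dyaw 9.3 deg (0.162 rad) tilt [ 0.003 -0.004  0.   ] | min rows 7.7
 per row /8: rz 0.020  [-1.1 40.1 -1.3]
 w 0.551 F [ 0.6 -0.1  0.5] q [ 0.    0.18 -0.02  1.37 -0.    1.63]
[(np.int32(838), array([421.3, 183.3]), array([0.6272, 0.0049])), (np.int32(243), array([171.5, 196.7]), array([0.4379, 0.0037]))] [(np.int32(838), array([376.4, 103. ]), array([0.5939, 0.0648])), (np.int32(574), array([163.5, 166.8]), array([0.4359, 0.0269])), (np.int32(217), array([171.7, 205.6]), array([ 0.4368, -0.0034]))]
```

View pics/wrist24.png

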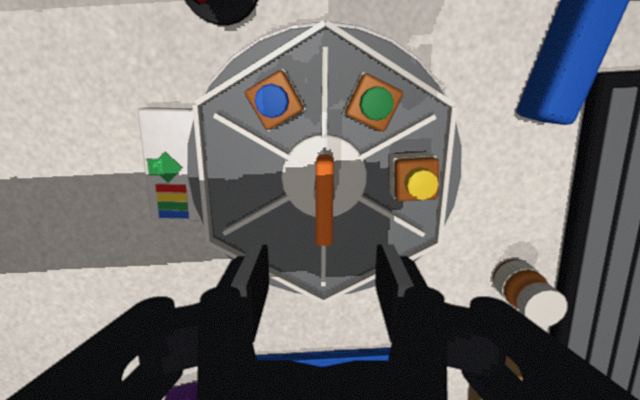

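{"op": "arm_command", "data": {
  "targets": [0,0,0.015,0,18,1,-0.8,0,0,0.015,-1,27,2,-0.8,0,0,0.015,-1,27,2,-0.8,0,0,0.015,-1,27,2,-0.8,0,0,0.015,-1,27,2,-0.8,0,0,0.015,-1,27,2,-0.8,0,0,0.015,-1,27,2,-0.8,0,0,0.015,-1,27,2,-0.8,0,0,0.015,0,27,2,-0.8,0,0,0.015,0,27,2,-0.8,0,0,0.01,0,27,2,-0.8,0,0,0,0,18,0,-0.8]
}}

```text
t: 42.03
tool_pos: [0.5391, 0.3161, 0.2194]
orientation: [3.128, 0.175, -0.023]
force: [-0.2, -0.7, -0.6]
grip_width: 0.9
```

Run:
```python
from h import *
plan([0.542,0.325,0.12],6.4)
```

```text
t 42.03 tcp [0.5391 0.3161 0.2194] yaw 6.4 | need mm [  2.9   8.9 -99.4]  dyaw 0.0 deg (0.000 rad) tilt [ 0.01  -0.014  0.   ] | min rows 2.4
 per row /3: rz 0.000  [  1.    3.  -33.1]
 w 0.900 F [-0.2 -0.7 -0.6] q [ 0.53  0.33  0.2   1.45 -0.    1.99]
```

{"op": "arm_command", "data": {
  "targets": [0.005,-0.007,0,1,2,-15,-0.8,0.004,-0.006,0,1,2,-22,-0.8,0,0,0,0,0,-25,-0.8,0,0,0,0,0,-25,-0.8,0,0,0,0,0,-15,-0.8,0,0,0,0,0,0,-0.8]
}}

```text
t: 42.53
tool_pos: [0.5384, 0.3262, 0.1067]
orientation: [3.135, 0.19, -0.007]
force: [-1.0, -0.9, -0.8]
grip_width: 0.899
```

Run:
```python
from h import *
plan([0.542,0.325,0.027],6.4)
p=eyes.snapshot('wrist'); cv2.imwrite('pics/wrist25.png',p['img'])
for d in nets.spot_point(p,'lamp_top')[:1]: print(d['confidence'],d['location'],at_z(p,d['location'],.0545))
```

```text
t 42.53 tcp [0.5384 0.3262 0.1067] yaw 7.0 | need mm [  3.6  -1.2 -79.7]  dyaw -0.6 deg (-0.010 rad) tilt [ 0.001 -0.004  0.   ] | min rows 1.9
 per row /2: rz -0.005  [  1.8  -0.6 -39.8]
 w 0.899 F [-1.  -0.9 -0.8] q [ 0.54  0.35 -0.03  1.2   0.    1.99]
```

View pics/wrist25.png

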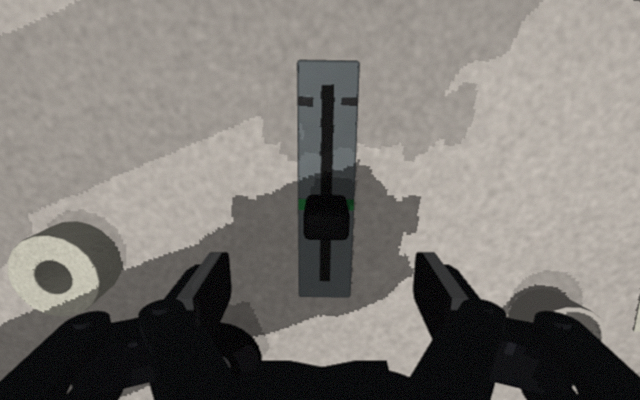

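Run:
```python
from h import *
p=eyes.snapshot('wrist')
print(at_z(p,(327,220),.0545))
```

```text
[0.54437528 0.32671615 0.0545    ]
```

{"op": "arm_command", "data": {
  "targets": [0,-0.003,-0.005,2,-1,-18,-0.8,0,0,-0.005,2,-1,-22,-0.8,0,0,0,0,0,-20,-0.8,0,0,0,0,0,-10,-0.8,0,0,0,0,0,0,-0.8]
}}

```text
t: 43.1
tool_pos: [0.5504, 0.328, 0.0496]
orientation: [-3.127, -0.172, -0.031]
force: [-0.6, 0.2, -0.8]
grip_width: 0.9
```

Run:
```python
from h import *
plan([0.543,0.325,0.027],6.4)
```

```text
t 43.10 tcp [0.5504 0.328  0.0496] yaw 6.3 | need mm [ -7.4  -3.  -22.6]  dyaw 0.1 deg (0.002 rad) tilt [-0.011  0.019  0.   ] | min rows 0.6
 per row /1: rz 0.002  [ -7.4  -3.  -22.6]
 w 0.900 F [-0.6  0.2 -0.8] q [ 0.54  0.38 -0.12  1.05 -0.    2.  ]
```

{"op": "arm_command", "data": {
  "targets": [-0.008,0.014,0,-6,-2,-2,-0.8,-0.003,0.005,0,-2,-1,-10,-0.8,0,0,0,0,0,-8,-0.8,0,0,0,0,0,-2,-0.8,0,0,0,0,0,0,-0.8]
}}

```text
t: 43.52
tool_pos: [0.5442, 0.3262, 0.0312]
orientation: [-3.135, -0.173, -0.007]
force: [0.2, 0.0, 1.5]
grip_width: 0.902
```

Run:
```python
from h import *
plan([0.543,0.325,0.027],6.4)
```

```text
t 43.52 tcp [0.5442 0.3262 0.0312] yaw 6.3 | need mm [-1.2 -1.2 -4.2]  dyaw 0.1 deg (0.002 rad) tilt [-0.002  0.004  0.   ] | min rows 0.1
 per row /1: rz 0.002  [-1.2 -1.2 -4.2]
 w 0.902 F [0.2 0.  1.5] q [ 0.54  0.39 -0.14  1.04 -0.    2.  ]
```

{"op": "arm_command", "data": {
  "targets": [0,0,0,-1,0,-2,-0.8,0,0,0,0,0,0,1,0,0,0,0,0,0,1,0,0,0,0,0,0,1,0,0,0,0,0,0,1,0,0,0,0,0,0,1,0,0,0,0,0,0,1,0,0,0,0,0,0,1]
}}

```text
t: 44.18
tool_pos: [0.5408, 0.3264, 0.0305]
orientation: [-3.134, -0.174, -0.001]
force: [-0.7, 0.0, -1.2]
grip_width: 0.315
```

Run:
```python
from h import *
plan([0.535,0.396,0.03],6.4)
```

```text
t 44.18 tcp [0.5408 0.3264 0.0305] yaw 6.4 | need mm [-5.8 69.6 -0.5]  dyaw 0.0 deg (0.001 rad) tilt [-0.003  0.001  0.   ] | min rows 1.7
 per row /2: rz 0.000  [-2.9 34.8 -0.3]
 w 0.315 F [-0.7  0.  -1.2] q [ 0.54  0.39 -0.14  1.03  0.    2.  ]
```

{"op": "arm_command", "data": {
  "targets": [0,0,0,-1,8,0,1,0,0,0,-1,12,0,1,0,0,0,-1,12,0,1,0,0,0,-1,12,0,1,0,0,0,-1,12,0,1,0,0,0,-1,8,0,1,0,0,0,0,5,0,1,0,0,0,0,0,0,1]
}}

```text
t: 44.85
tool_pos: [0.5331, 0.3975, 0.0305]
orientation: [3.125, 0.172, 0.001]
force: [-1.4, -5.5, 4.4]
grip_width: 0.314
```

Run:
```python
from h import *
plan([0.533,0.398,0.03],6.4)
```

```text
t 44.85 tcp [0.5331 0.3975 0.0305] yaw 6.3 | need mm [-0.1  0.5 -0.5]  dyaw 0.1 deg (0.002 rad) tilt [0.011 0.002 0.   ] | min rows 0.0
 per row /1: rz 0.002  [-0.1  0.5 -0.5]
 w 0.314 F [-1.4 -5.5  4.4] q [ 0.65  0.45 -0.05  1.08 -0.01  2.11]
```

{"op": "arm_command", "data": {
  "targets": [0,0,0,0,5,0,1,0,0,0,0,5,0,1]
}}

```text
t: 45.02
tool_pos: [0.5331, 0.398, 0.0304]
orientation: [3.103, 0.165, 0.003]
force: [-0.8, -24.4, 10.3]
grip_width: 0.317
```

Run:
```python
from h import *
plan([0.533,0.398,0.03],6.4)
```

```text
t 45.02 tcp [0.5331 0.398  0.0304] yaw 6.1 | need mm [-0.1  0.  -0.4]  dyaw 0.3 deg (0.006 rad) tilt [0.034 0.004 0.   ] | min rows 0.0
 per row /1: rz 0.006  [-0.1  0.  -0.4]
 w 0.317 F [ -0.8 -24.4  10.3] q [ 0.65  0.47 -0.03  1.09 -0.03  2.12]
```

At the end stop: 24 N of resistance and no further travel. I release and rise.

{"op": "arm_command", "data": {
  "targets": [0,0,0,0,0,0,1,0,0,0,0,0,0,-0.8,0,0,0,0,0,0,-0.8,0,0,0,0,0,0,-0.8,0,0,0,0,0,0,-0.8,0,0,0,0,0,0,-0.8,0,0,0,0,0,20,-0.8,0,0,0,0,0,30,-0.8,0,0,0,0,0,35,-0.8,0,0,0,0,0,35,-0.8,0,0,0,0,0,35,-0.8,0,0,0,0,0,0,-0.8]
}}

```text
t: 46.02
tool_pos: [0.5308, 0.4006, 0.1876]
orientation: [3.101, 0.168, -0.002]
force: [-0.2, -0.3, 0.3]
grip_width: 0.895
```

Run:
```python
from h import *
st()
p=eyes.snapshot('wrist'); cv2.imwrite('pics/wrist26.png',p['img'])
s=eyes.snapshot('side'); cv2.imwrite('pics/side26.png',s['img'])
```

```text
t 46.02 tcp [0.5308 0.4006 0.1876] rot [ 3.101e+00  1.680e-01 -2.000e-03] F [-0.2 -0.3  0.3] w 0.895 q [ 0.66  0.42  0.25  1.42 -0.03  2.12]
```

View pics/wrist26.png

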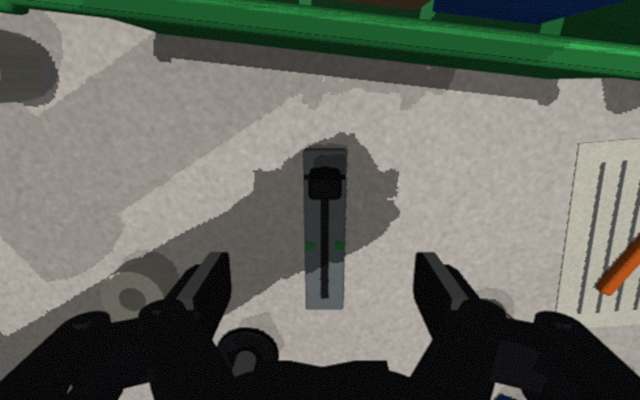

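View pics/side26.png

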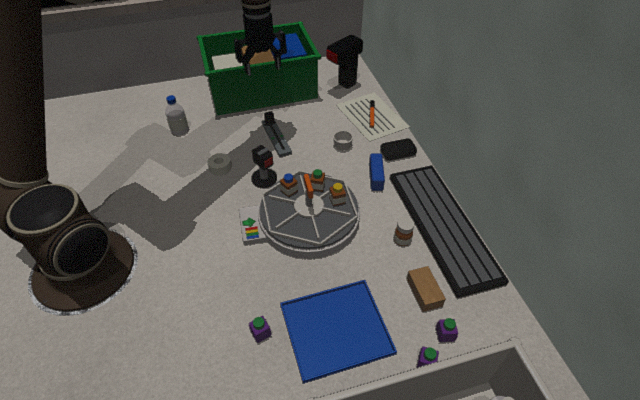

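Run:
```python
from h import *
print(ticket.job_done()); st()
```

```text
the job is handed in; nothing more can be done
None
the job is handed in; nothing more can be done
```

The job is handed in at about 46 s. Red was missing, so I read in yellow, green and blue, each with one 60° click clockwise, between sliding the lamp to the green line and back to its off end.

**Last checks**
- **Bottles:** all three stand upright in bays 0 to 2, with blue in front of the scanner, and the tray is empty.
- **Slider:** it stands on the black off marks. The end stop resisted with about 24 N and the slider went no further.
- **Bystanders and look-alikes:** I saw none of them shifted.
- **Gripper:** the measured tool force was near 0 N and the gripper was clear of everything.

**Disagreements:** The top and wrist cameras placed the turret's axis about 4 mm apart. I used a value between them, and the bar gripped with almost no side force. The yellow bottle was set about 4 mm off its bay's centre and the green within 1 mm, both well inside tolerance. I checked the blue bottle only by eye.

No check failed. The hand-in gave no verdict.

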